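Stamp the high spot of eccentric cams on the bench centre

ROBOT

A 6-joint arm with a two-finger parallel gripper is mounted at the origin on a cart in front of the work surface, level with it; the furniture and walls round the work are solid. World frame = base frame: x ahead of the robot, y to its left, z up, the work surface at z = 0. Lengths are in m, angles in rad, forces in N, time in s.
With the tool pointing down it reaches from about 0.275 to 0.875 m from the base axis. Payload 12.5 kg.
Tool frame: the origin (TCP) lies midway between the tips of the shut fingers; the grasp point (between the pads) lies 19 mm behind it (grasp_offset is the distance from the TCP to the grasp point, in m); z points along the fingers, y is the line along which they close (so a half turn about z gives the same grasp; the last joint's range is limited). The gripper opens to 85 mm and grips with 20 to 120 N. Pads are 22 mm wide; open, the fingers measure 114 mm over their backs; the gripper's body (76 mm by 85 mm) begins 54 mm behind the grasp point. The pads swing forward as they close: fully open they stand 13 mm farther back than shut.
Start: joints at [-1.371, 0.351, 1.652, -0, 1.139, -0.085], TCP at [0.155, -0.528, 0.231] pointing down, gripper open.
Joint ranges: [-2.75, 2.75], [-0.79, 2.1], [0.01, 2.65], [-1.57, 4.71], [0.07, 3.14], [-2.87, 2.87]. Speed limits (rad/s): [2.22, 2.22, 2.79, 3.14, 3.14, 3.14].

INTERFACE

Orientations are given as a unit quaternion [w, x, y, z].
In Python, from rig import state, read_camera, sign_off, grasp_offset gives the robot as it stands.
- The arm moves only by the tool jog_arm, never from a script. Its argument "rows" is text: rows parted by semicolons, each of 7 numbers parted by spaces: the shift along the tool's x, y, z in mm, then the turn, a rotation vector about the tool's x, y, z in degrees, then the closure, from -1 (fully open) to 1 (shut). In form: x y z ax ay az fingers; .... A call has exactly 5 rows; each row shifts and turns the commanded pose from where the row before left it, along the tool's axes as they then stand; what a row does not reach is not made up. A row lasts 1/8 s, in which the tool goes at most 62.5 mm and 10.7 degrees, less where a joint would pass 70% of its speed; a pose out of reach is approached as far as the arm can. A call is refused whole if a number of a shift passes 62.5 or a number of a turn 10.7, either way. A call with a gripper value outside its range is refused whole. The fingers move at their own pace and stop on an object; "force" is the grip in N (left out, the last holds). Time passes only in rows, so rows that do not move let the fingers close, or fill a call up. It gives the time, the measured TCP pose, the force, the opening and the grip force at its end, in the units of the state.
- state(): the state, without advancing time (a new reading comes with each control period).
- read_camera(name): name is "scene" or "top" or "wrist"; returns a dict with "image" (480x640x3 uint8, red, green, blue), "z_map" (480x640 float32, m along the optical axis (not along the pixel's ray), 0 where there is no reading), "intrinsics" (3x3 intrinsics, pixels), "k1" (the pictures are not rectified: a ray, as slopes to the right and down, at radius r is drawn at 1 + k1 r^2 times it, then the intrinsics apply), "rvec" (rotation vector, rad) and "tvec" (3), from world to camera coordinates, as OpenCV has them. Camera axes: x right, y down, z forward; pixel columns grow to the right and rows downward; lengths in m; the calibration is good to about 2 mm. A picture is of the moment at which its call begins.
- sign_off(): hands the job in; it is judged then, once.
The state is a dict: "t": time; "q": joint angles; "dq": joint speeds; "joint_torque": joint torques, N m; "tcp_pos": TCP position; "eef_rot": TCP orientation; "force": force on the tool from outside, world axes, zero at the start; "wrist_torque": the same for the moment, N m; "width": finger opening in m; "gripper_force": force on a finger pad.
Only numpy, scipy, OpenCV 4.12 (cv2) and the standard library are available. Lean on these libraries where they do the work, as an engineer would, in place of code of your own. Each camera call takes 0.05 s, during which the arm holds its last target. There are 200 camera calls.

TASK

Two or three eccentric cams stand on the bench. Work through those that are there in the order blue, yellow, red: stand the cam on the gauge's centre post, turn it by its hub until the dial shows its highest reading, let go of it, and press the red stamp lever down to its stop, letting it spring back up before you lift the cam off. Stand every stamped cam upright on the raised wooden trestle, never stamp a cam anywhere but at its high spot, and leave the tin, the sanding block and the little rasp where they are.

Things in the scene. Friction and masses are not known exactly. Their poses are not given: they have to be found in the camera images.
- fixture: fixed green gauge stand. Origin: on the bench under the centre post; x from the post to the dial (roughly away from the robot), y left, z up. Base plate x = -36 to 140, y = -46 to 46, 12 mm thick; dial 62 mm across at x = 80 to 145, top 115 mm over the bench; lever on the -y side (mm)
- centre (a point): centre of the flat steel shoulder, 49 mm across, 35 mm above the bench, on which a cam's foot stands; axes as the fixture's. A tapered post on it (17.6 mm across at its root, 7 mm at its tip, 11 mm high) locates the cam's bore with about 1.7 mm of play all round. A cam let go there stays at the angle it has, but shifts within its play
- plunger (a joint): travel in m of the sprung brass plunger on the +x side of the post: 0 fully out (contact face 26 mm from the post's axis), up to 0.019 as a cam's disc pushes it along +x with 0.8 to 1.6 N. A cam's highest reading is 0.011 to 0.017, its lowest 0 to 0.005; it varies as the cosine of the angle from the high spot
- needle (a joint): red needle of the dial, geared to the plunger: 220 rad per m of travel; at 0 it points away from the robot along the dial face; it turns clockwise, seen from above, as the reading grows: 2.4 to 3.7 rad at the highest readings
- plunger_tip (a point): middle of the plunger's contact face, 57 mm above the bench; moves with the plunger. The upright brass finger it is on reaches from 51 to 88 mm above the bench and leans outward (+x) at the top, so that a cam lowered straight down onto the post pushes it aside. It ends 51 mm from the post's axis when the plunger is out
- stamp (a joint): angle of the sprung stamp lever in rad: 0 at rest (up), 0.4 at its stop (fully down); pressed from 0.36, back at rest below 0.05. It takes about 4 N at first and 9 N at the stop on its red grip. Hinge along the fixture's y at x = 85 mm, 24 mm above the bench. Its red pads come up to the cam's rim either side of the plunger
- stamp_grip (a point): point on top of the middle of the lever's red grip, a round bar 22 mm thick, 62 mm long, pointing to the fixture's -x, 122 mm to the -y side of the post. 96 mm above the bench at rest, 61 mm at the stop, and 22 mm farther to -x there. Push down here from above
- rail: fixed raised wooden trestle: top board 100 mm wide (x) and 280 mm long (y), its top face 60 mm above the bench. Origin: on the bench under its middle; y along its length. Room for three cams 85 mm apart
- rail_top (a point): middle of the trestle's top face; axes as the trestle's
- cam_blue: eccentric cam, blue hub, 0.35 kg, or absent. Origin: centre of underside, on its turning axis; z up. Foot 48 mm across, z 0-14 mm, with a bore 21 mm across, 14 mm deep, open below; steel disc 68 mm across, z 14-28 mm, 4 to 8 mm off the axis (amount and direction unmarked, different on each: turn it to find out); round blue hub 28 mm across, z 28-83 mm: grip it, fingertips no lower than z = 50 mm
- cam_yellow: eccentric cam, yellow hub, 0.35 kg, or absent. Origin: centre of underside, on its turning axis; z up. Foot 48 mm across, z 0-14 mm, with a bore 21 mm across, 14 mm deep, open below; steel disc 68 mm across, z 14-28 mm, 4 to 8 mm off the axis (amount and direction unmarked, different on each: turn it to find out); round yellow hub 28 mm across, z 28-83 mm: grip it, fingertips no lower than z = 50 mm
- cam_red: eccentric cam, red hub, 0.35 kg, or absent. Origin: centre of underside, on its turning axis; z up. Foot 48 mm across, z 0-14 mm, with a bore 21 mm across, 14 mm deep, open below; steel disc 68 mm across, z 14-28 mm, 4 to 8 mm off the axis (amount and direction unmarked, different on each: turn it to find out); round red hub 28 mm across, z 28-83 mm: grip it, fingertips no lower than z = 50 mm
- wax_tin: round green wax tin, 66 mm across, 68 mm tall, origin under its middle; leave it alone
- sanding_block: cork sanding block 64 x 107 x 31 mm; leave it alone
- mini_rasp: blue pocket rasp 31 x 93 x 20 mm; leave it alone

How it is judged:
On the way, in this order (a step that is already met when the one before it is completed fails the run):
1. the blue cam (if there is one) sits on the centre post with its highest point against the plunger (within 0.7 mm of its highest reading), and the stamp lever is pressed to its stop (horizontal distance between cam_blue and centre below 0.004 m and z of cam_blue in the frame of centre between -0.003 and 0.003 m and angle between cam_blue's own z axis and vertical below 0.08 rad and horizontal distance between plunger_tip and cam_blue above 0.0393 m and z of stamp_grip in the frame of cam_blue below 0.0298494 m), for 0.1 s.
2. the lever has swung back up by itself to rest while the blue cam still sits on the post (horizontal distance between cam_blue and centre below 0.004 m and z of cam_blue in the frame of centre between -0.003 and 0.003 m and angle between cam_blue's own z axis and vertical below 0.08 rad and z of stamp_grip in the frame of cam_blue above 0.0570179 m), for 0.1 s.
3. the yellow cam (if there is one) sits on the centre post with its highest point against the plunger (within 0.7 mm of its highest reading), and the stamp lever is pressed to its stop (horizontal distance between cam_yellow and centre below 0.004 m and z of cam_yellow in the frame of centre between -0.003 and 0.003 m and angle between cam_yellow's own z axis and vertical below 0.08 rad and horizontal distance between plunger_tip and cam_yellow above 0.0403 m and z of stamp_grip in the frame of cam_yellow below 0.0298494 m), for 0.1 s.
4. the lever has swung back up by itself to rest while the yellow cam still sits on the post (horizontal distance between cam_yellow and centre below 0.004 m and z of cam_yellow in the frame of centre between -0.003 and 0.003 m and angle between cam_yellow's own z axis and vertical below 0.08 rad and z of stamp_grip in the frame of cam_yellow above 0.0570179 m), for 0.1 s.
5. the red cam (if there is one) sits on the centre post with its highest point against the plunger (within 0.7 mm of its highest reading), and the stamp lever is pressed to its stop (horizontal distance between cam_red and centre below 0.004 m and z of cam_red in the frame of centre between -0.003 and 0.003 m and angle between cam_red's own z axis and vertical below 0.08 rad and horizontal distance between plunger_tip and cam_red above 0.0383 m and z of stamp_grip in the frame of cam_red below 0.0298494 m), for 0.1 s.
6. the lever has swung back up by itself to rest while the red cam still sits on the post (horizontal distance between cam_red and centre below 0.004 m and z of cam_red in the frame of centre between -0.003 and 0.003 m and angle between cam_red's own z axis and vertical below 0.08 rad and z of stamp_grip in the frame of cam_red above 0.0570179 m), for 0.1 s.
At the end, for the whole second after the job is handed in: every cam that is there stands upright (within 0.1 rad), let go and at rest, on the rail's top face, its axis within 45 mm of the top's long centre line and 135 mm of its middle; the stamp lever is back at rest (under 0.05 rad) (x of cam_blue in the frame of rail_top between -0.045 and 0.045 m and y of cam_blue in the frame of rail_top between -0.135 and 0.135 m and z of cam_blue in the frame of rail_top between -0.005 and 0.005 m and angle between each of cam_blue, cam_yellow, cam_red's own z axis and vertical below 0.1 rad and linear speed of each of cam_blue, cam_yellow, cam_red below 0.02 m/s and x of cam_yellow in the frame of rail_top between -0.045 and 0.045 m and y of cam_yellow in the frame of rail_top between -0.135 and 0.135 m and z of cam_yellow in the frame of rail_top between -0.005 and 0.005 m and x of cam_red in the frame of rail_top between -0.045 and 0.045 m and y of cam_red in the frame of rail_top between -0.135 and 0.135 m and z of cam_red in the frame of rail_top between -0.005 and 0.005 m and value of joint stamp below 0.05 rad); the robot touches nothing.
It fails at once if the lever is pressed to its stop on the blue cam with the wrong part of its rim at the plunger (over 1.5 mm below its highest reading) (horizontal distance between cam_blue and centre below 0.004 m and z of cam_blue in the frame of centre between -0.003 and 0.003 m and angle between cam_blue's own z axis and vertical below 0.08 rad and horizontal distance between plunger_tip and cam_blue below 0.0385 m and z of stamp_grip in the frame of cam_blue below 0.0298494 m).
It fails at once if the lever is pressed to its stop on the yellow cam with the wrong part of its rim at the plunger (over 1.5 mm below its highest reading) (horizontal distance between cam_yellow and centre below 0.004 m and z of cam_yellow in the frame of centre between -0.003 and 0.003 m and angle between cam_yellow's own z axis and vertical below 0.08 rad and horizontal distance between plunger_tip and cam_yellow below 0.0395 m and z of stamp_grip in the frame of cam_yellow below 0.0298494 m).
It fails at once if the lever is pressed to its stop on the red cam with the wrong part of its rim at the plunger (over 1.5 mm below its highest reading) (horizontal distance between cam_red and centre below 0.004 m and z of cam_red in the frame of centre between -0.003 and 0.003 m and angle between cam_red's own z axis and vertical below 0.08 rad and horizontal distance between plunger_tip and cam_red below 0.0375 m and z of stamp_grip in the frame of cam_red below 0.0298494 m).
It fails at once if the wax tin, the sanding block or the little rasp is knocked more than 3 cm aside (distance of any of wax_tin, sanding_block, mini_rasp from where it was at the start of the episode above 0.03 m).
Of cam_blue, cam_yellow, cam_red only 2 to 3 are there at a start; the rules pass over those that are not, and their reading is None.
At some moment in a run one of cam_blue, cam_yellow, cam_red may be knocked a few centimetres aside while the robot is not near it.
Once in a run the grip may slacken for a moment while it holds something.
It also fails if it takes over 210 s, if anything falls off the work surface, if the arm or the gripper's body presses on something with over 40 N, if the wrist force passes 120 N, or if a joint passes its speed limit or range.

## Working session

There is one attempt and no reset: what is moved stays moved. The work goes in short steps, Python scripts to look and compute and a tool call to move; the robot and the scene stay as the last step left them, time stands still between calls to the robot, and variables do not carry over. Pictures are saved under pics/ and viewed, at most 14 in all, crops included, and the job is handed in when it is done.

Besides the shell and the picture viewer there is one more tool, called after ">>>" by a JSON object that holds its "method" and its "body", one argument or row to a line. jog_arm: Moves the arm, as the interface text tells. Its arguments: {"type":"object","properties":{"rows":{"type":"string"},"force":{"type":"number"}},"required":["rows"]}

```bash
mkdir -p pics; ls; cat > h.py <<'E'
import numpy as np, cv2, sys
from scipy.spatial.transform import Rotation as R
from rig import state, read_camera, sign_off, grasp_offset
def cloud(c):
    K=c["intrinsics"];k1=c["k1"];z=c["z_map"]
    v,u=np.mgrid[0:480,0:640]
    p=np.stack([(u-K[0][2])/K[0][0],(v-K[1][2])/K[1][1]],-1)
    r=np.linalg.norm(p,axis=-1,keepdims=True);s=p.copy()
    for _ in range(8): s=p/(1+k1*(np.linalg.norm(s,axis=-1,keepdims=True)**2))
    P=np.concatenate([s*z[...,None],z[...,None]],-1)
    Rm=cv2.Rodrigues(np.array(c["rvec"],float))[0]
    W=(P-np.array(c["tvec"]).ravel())@Rm; W[z==0]=np.nan
    return W
def rays(c,uv):
    K=c["intrinsics"];k1=c["k1"];uv=np.array(uv,float).reshape(-1,2)
    p=np.stack([(uv[:,0]-K[0][2])/K[0][0],(uv[:,1]-K[1][2])/K[1][1]],-1);s=p.copy()
    for _ in range(8): s=p/(1+k1*(np.linalg.norm(s,axis=-1,keepdims=True)**2))
    Rm=cv2.Rodrigues(np.array(c["rvec"],float))[0]
    d=np.c_[s,np.ones(len(s))]@Rm; o=-Rm.T@np.array(c["tvec"]).ravel()
    return o,d
def onplane(c,uv,h):
    o,d=rays(c,uv); return o+d*((h-o[2])/d[:,2])[:,None]
def proj(c,W):
    K=np.array(c["intrinsics"]);Rm=cv2.Rodrigues(np.array(c["rvec"],float))[0]
    P=np.atleast_2d(W)@Rm.T+np.array(c["tvec"]).ravel();s=P[:,:2]/P[:,2:]
    s=s*(1+c["k1"]*(s**2).sum(1,keepdims=True)); return s*[K[0,0],K[1,1]]+[K[0,2],K[1,2]]
def save(c,n): cv2.imwrite("pics/"+n+".png",cv2.cvtColor(c["image"],cv2.COLOR_RGB2BGR))
def st():
    s=state(); r=R.from_quat(np.roll(s["eef_rot"],-1)).as_matrix()
    print("t",s["t"],"tcp",np.round(s["tcp_pos"],4),"x",np.round(r[:,0],3),"y",np.round(r[:,1],3),"z",np.round(r[:,2],3),"w",s["width"],"q",np.round(s["q"],2)); return s,r
E
python3 - <<'E'
from h import *
st();print(grasp_offset)
for n in("top","scene"):
    c=read_camera(n);save(c,n+"0");print(n,c["tvec"],c["rvec"],c["intrinsics"],c["k1"])
E
```

```text
pics
t 0.0 tcp [ 0.1545 -0.5275  0.2308] x [0.96  0.281 0.   ] y [ 0.281 -0.96  -0.001] z [-0.     0.001 -1.   ] w 0.08524854746708459 q [-1.37  0.35  1.65 -0.    1.14 -0.08]
0.0187
top [0.19704812 0.54279567 1.09774699] [ 2.20673538 -2.1476442   0.08151031] [[495.62391966   0.         318.47093915]
 [  0.         495.62391966 228.96391213]
 [  0.           0.           1.        ]] -0.02312306855528172
scene [0.56294467 0.1179429  1.27126552] [ 0.65481942 -2.48383709  1.36283487] [[566.81796977   0.         325.25425403]
 [  0.         566.81796977 236.11860039]
 [  0.           0.           1.        ]] 0.00025239033422792584
```

View pics/top0.png

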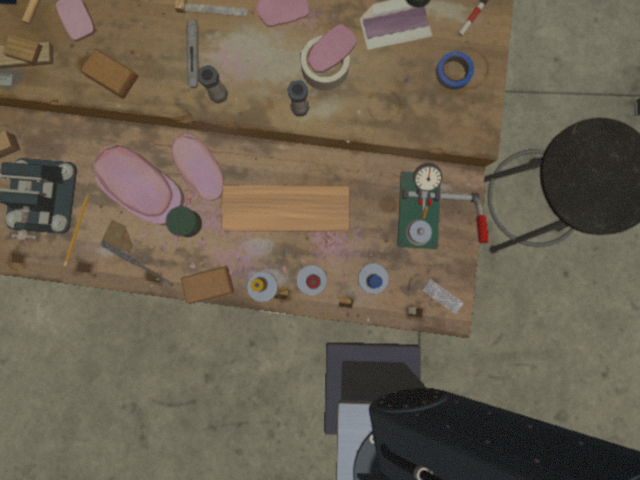

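View pics/scene0.png

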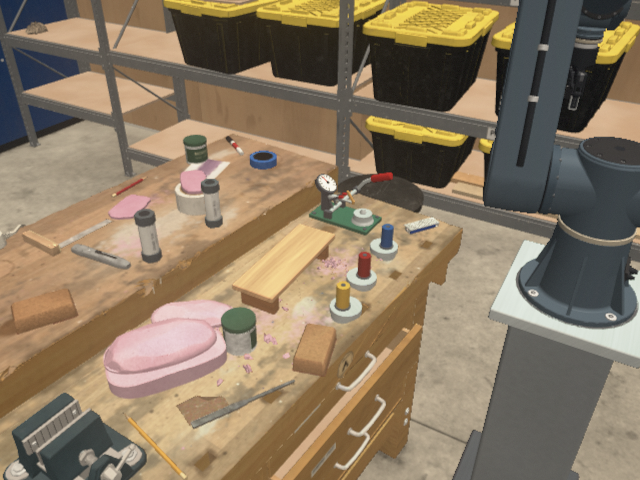

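The top view shows yellow (260,285), red (312,281) and blue (374,279) cams. It also shows the trestle (286,208), the post (420,233), the dial (428,178), the red grip (482,230) and the mini rasp (442,295). All three cams are present.

```bash
cat >> h.py <<'E'
def hue(c): return cv2.cvtColor(c["image"],cv2.COLOR_RGB2HSV)
def blob(m,lo=20):
    n,l,s,ce=cv2.connectedComponentsWithStats(m.astype(np.uint8)); return [(l==i,s[i],ce[i]) for i in range(1,n) if s[i][4]>=lo]
MASK=dict(blue=lambda h:(h[...,0]>100)&(h[...,0]<125)&(h[...,1]>130),yellow=lambda h:(h[...,0]>18)&(h[...,0]<32)&(h[...,1]>170)&(h[...,2]>110),red=lambda h:((h[...,0]<6)|(h[...,0]>174))&(h[...,1]>150)&(h[...,2]>70),green=lambda h:(h[...,0]>60)&(h[...,0]<95)&(h[...,1]>90))
E
python3 - <<'E'
from h import *
c=read_camera("top");W=cloud(c);h=hue(c)
for n,f in MASK.items():
    for m,s,ce in blob(f(h),25):
        w=W[m]; top=w[w[:,2]>np.nanmax(w[:,2])-.012]
        if .2<np.nanmedian(w[:,0])<1 and abs(np.nanmedian(w[:,1]))<.8:
            print(n,s[4],np.round(ce),"med",np.round(np.nanmedian(w,0),3),"top",np.round(np.nanmean(top,0),4),np.round(np.nanmin(w,0),3),np.round(np.nanmax(w,0),3))
# steel discs of cams / shoulder
z=W[...,2]
m=(z>.052)&(z<.066)&(W[...,0]>.3)&(W[...,0]<.75)&(np.abs(W[...,1])<.5)
for b,s,ce in blob(m,300):
    r=cv2.minAreaRect(W[b][:,:2].astype(np.float32));print("rail?",s,r,np.round(np.median(W[b],0),4))
m=(z>.03)&(z<.041)&(W[...,0]>.3)&(W[...,0]<.75)
for b,s,ce in blob(m,60): print("sh",s,np.round(np.median(W[b],0),4),np.round(W[b].min(0),4),np.round(W[b].max(0),4))
m=(z>.007)&(z<.018)&MASK["green"](h)
for b,s,ce in blob(m,200): r=cv2.minAreaRect(W[b][:,:2].astype(np.float32));print("base",s,r,cv2.boxPoints(r))
m=(z>.1)&(z<.125)&(W[...,0]>.3)&(W[...,0]<.8)
for b,s,ce in blob(m,100): print("dial",s,np.round(np.median(W[b],0),4),cv2.minEnclosingCircle(W[b][:,:2].astype(np.float32)))
E
```

```text
blue 124 [467.  73.] med [ 0.878 -0.106  0.088] top [ 0.8824 -0.1038  0.0879] [ 0.854 -0.116  0.083] [ 0.924 -0.082  0.092]
blue 67 [375. 281.] med [0.425 0.09  0.083] top [0.4245 0.0887 0.0833] [0.414 0.078 0.079] [0.436 0.099 0.087]
yellow 99 [ 76. 230.] med [0.519 0.772 0.006] top [0.5211 0.7722 0.0056] [ 0.454  0.753 -0.   ] [0.594 0.79  0.01 ]
yellow 78 [258. 284.] med [0.411 0.336 0.083] top [0.411  0.337  0.0831] [0.399 0.326 0.075] [0.422 0.349 0.087]
red 232 [482. 229.] med [ 0.541 -0.135  0.095] top [ 0.5272 -0.1353  0.1012] [ 0.513 -0.145  0.076] [ 0.572 -0.127  0.109]
red 55 [312. 281.] med [0.422 0.222 0.083] top [0.421  0.2211 0.0833] [0.411 0.209 0.079] [0.432 0.231 0.09 ]
green 222 [432. 222.] med [ 0.567 -0.049  0.012] top [ 0.5618 -0.0479  0.0123] [ 0.506 -0.059  0.007] [ 0.609 -0.029  0.019]
green 32 [416. 212.] med [ 0.583 -0.012  0.012] top [ 0.5827 -0.0109  0.0125] [ 0.571 -0.017  0.007] [ 0.594 -0.003  0.018]
rail? [ 267  131  233   31 2678] ((0.7357611060142517, 0.07453367114067078), (0.5155410766601562, 0.05241886526346207), 87.1197509765625) [ 0.7333 -0.0208
[... 803 characters left out ...]
.6081 -0.1485  0.0301] [ 0.6252 -0.1006  0.04  ]
sh [ 14 209   8  13  84] [0.5476 0.8943 0.034 ] [0.5359 0.8858 0.0301] [0.5624 0.9035 0.0409]
sh [409 220  23  22 347] [ 0.5381 -0.0146  0.0354] [ 0.5149 -0.04    0.03  ] [0.5624 0.0087 0.0409]
sh [181 269  49  34 542] [0.4056 0.46   0.0313] [0.366  0.4067 0.03  ] [0.4413 0.5152 0.0364]
base [424 203  14  44 216] ((0.555581271648407, -0.045526206493377686), (0.02715684287250042, 0.10153478384017944), 86.32012939453125) [[ 0.5040471  -0.05581829]
 [ 0.6053725  -0.06233497]
 [ 0.60711545 -0.03523412]
 [ 0.50579005 -0.02871744]]
dial [416 163  27  14 209] [ 0.6623 -0.02    0.1043] ((0.6564058065414429, -0.020107533782720566), 0.02777373418211937)
```

>>> {"method": "jog_arm", "body": {
  "rows": "29 -34 -2 0 0 0 -1;29 -34 -2 0 0 0 -1;29 -34 -2 0 0 0 -1;29 -34 -2 0 0 0 -1;29 -34 -2 0 0 0 -1"
}}

```text
t: 0.78
tcp_pos: [0.2463, -0.3225, 0.2413]
eef_rot: [-0.0, 0.99, 0.142, 0.0]
force: [0.3, -0.3, -0.4]
width: 0.0853
gripper_force: 0.0
```

>>> {"method": "jog_arm", "body": {
  "rows": "29 -34 -2 0 0 0 -1;29 -34 -2 0 0 0 -1;29 -34 -2 0 0 0 -1;29 -34 -2 0 0 0 -1;29 -34 -2 0 0 0 -1"
}}

```text
t: 1.4
tcp_pos: [0.3376, -0.1187, 0.2514]
eef_rot: [0.0, 0.99, 0.142, 0.0]
force: [0.3, -0.8, 0.5]
width: 0.0852
gripper_force: 0.0
```

>>> {"method": "jog_arm", "body": {
  "rows": "29 -34 -2 0 0 0 -1;29 -34 -2 0 0 0 -1;29 -34 -2 0 0 0 -1;20 -34 -2 0 0 0 -1;0 0 0 0 0 0 -1"
}}

```text
t: 2.02
tcp_pos: [0.402, 0.0423, 0.2592]
eef_rot: [-0.0, 0.99, 0.144, -0.0]
force: [-0.1, 0.1, -0.2]
width: 0.0851
gripper_force: 0.0
```

```bash
python3 - <<'E'
from h import *
st()
c=read_camera("wrist");save(c,"w1");print(c["tvec"],c["rvec"],c["intrinsics"][0][0],c["k1"]);print(proj(c,np.array([[.4245,.089,.083],[.4245,.089,.028],[.5385,-.0153,.035]])))
E
```

```text
t 2.025 tcp [0.402  0.0423 0.2592] x [ 0.959  0.284 -0.   ] y [ 0.284 -0.959 -0.   ] z [-0.  0. -1.] w 0.08507520256953029 q [-0.01  0.04  1.96  0.    1.14  1.27]
[-0.07309104  0.33606597  0.51907941] [-2.32369025  1.73574917  0.2521177 ] 361.15445717582134 -0.011883841473899724
[[276.18383244 169.79781625]
 [282.39423624 163.46024893]
 [419.42844209  78.86401487]]
```

View pics/w1.png

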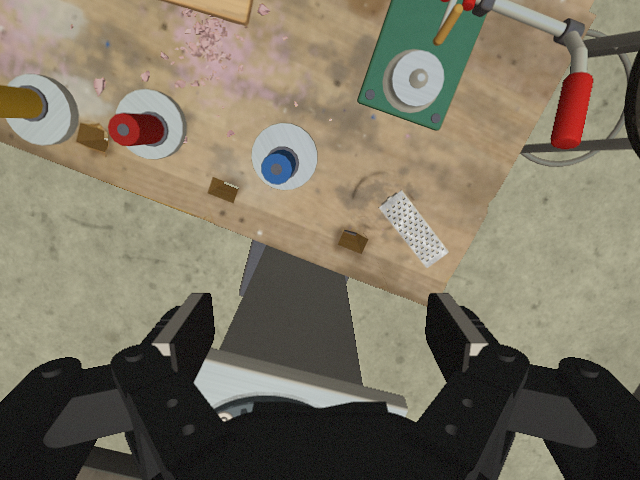

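The wrist view shows the blue hub top at (277,168) with its disc centred at (284,157), the post at (418,78), and the red grip at (572,110). I'll measure each disc's offset from its hub.

```bash
cat >> h.py <<'E'
def ecc(c,base=0.0,cols=("blue","red","yellow")):
    W=cloud(c);h=hue(c)
    for n in cols:
        m0=MASK[n](h)&(W[...,2]>base+.03)&(W[...,2]<base+.1)&(W[...,0]<.75)
        B=[b for b in blob(m0,60) if not(n=="red" and np.nanmedian(W[b[0]][:,1])<-.09)]
        if not B: print(n,"none");continue
        b=max(B,key=lambda t:t[1][4]); w=W[b[0]]
        t=b[0]&(W[...,2]>base+.0785)
        ct=cv2.findContours(t.astype(np.uint8),cv2.RETR_EXTERNAL,cv2.CHAIN_APPROX_NONE)[0]
        ct=max(ct,key=len).reshape(-1,2)
        (hx,hy),hr=cv2.minEnclosingCircle(onplane(c,ct,base+.083)[:,:2].astype(np.float32)); H=np.array([hx,hy])
        Hm=w[w[:,2]>base+.0785].mean(0)[:2]
        d=np.hypot(W[...,0]-H[0],W[...,1]-H[1])
        m=((np.abs(W[...,2]-base-.028)<.009)&(d<.055)&(h[...,1]<90)).astype(np.uint8)|(b[0]).astype(np.uint8)
        m=cv2.morphologyEx(m,cv2.MORPH_CLOSE,np.ones((5,5),np.uint8));m=cv2.morphologyEx(m,cv2.MORPH_OPEN,np.ones((9,9),np.uint8))
        ct=max(cv2.findContours(m,cv2.RETR_EXTERNAL,cv2.CHAIN_APPROX_NONE)[0],key=cv2.contourArea).reshape(-1,2)
        P=onplane(c,ct,base+.028)[:,:2]
        for _ in range(4):
            A=np.c_[2*P,np.ones(len(P))];s=np.linalg.lstsq(A,(P**2).sum(1),rcond=None)[0];r=np.sqrt(s[2]+s[0]**2+s[1]**2)
            e=np.hypot(*(P-s[:2]).T)-r; P=P[np.abs(e)<max(.0012,np.std(e)*1.5)]
        o=s[:2]-H;om=s[:2]-Hm
        print(n,"hub",np.round(H,4),"r",round(hr,4),"hubmean",np.round(Hm,4),"disc",np.round(s[:2],4),"r",round(r,4),"off mm",np.round(1e3*np.hypot(*o),1),"deg",round(np.degrees(np.arctan2(o[1],o[0]))),"| mean",np.round(1e3*np.hypot(*om),1),round(np.degrees(np.arctan2(om[1],om[0]))))
E
python3 - <<'E'
from h import *
c=read_camera("wrist");ecc(c)
W=cloud(c);z=W[...,2];d=np.hypot(W[...,0]-.5385,W[...,1]+.0153)
b=max(blob((np.abs(z-.035)<.006)&(d<.04),50),key=lambda b:b[1][4])
ct=max(cv2.findContours(b[0].astype(np.uint8),cv2.RETR_EXTERNAL,cv2.CHAIN_APPROX_NONE)[0],key=len).reshape(-1,2)
print("post",cv2.minEnclosingCircle(onplane(c,ct,.035)[:,:2].astype(np.float32)),np.mean(W[b[0]],0))
b=[b for b in blob(MASK["red"](hue(c)),100) if np.nanmedian(W[b[0]][:,1])<-.09][0]
w=W[b[0]];print("grip",np.nanmean(w,0),cv2.minAreaRect(w[:,:2].astype(np.float32)),np.nanpercentile(w[:,2],[2,50,98]))
E
```

```text
blue hub [0.4261 0.0892] r 0.0135 hubmean [0.4264 0.089 ] disc [0.4316 0.0893] r 0.0332 off mm 5.5 deg 1 | mean 5.2 4
red hub [0.4208 0.2212] r 0.0149 hubmean [0.4216 0.2213] disc [0.4245 0.2255] r 0.0339 off mm 5.7 deg 49 | mean 5.1 55
yellow hub [0.4132 0.3244] r 0.0029 hubmean [0.4122 0.3275] disc [0.407  0.3339] r 0.0348 off mm 11.3 deg 123 | mean 8.3 129
post ((0.5385830402374268, -0.012767004780471325), 0.025356246158480644) [ 0.53823622 -0.01271574  0.03540135]
grip [ 0.54141458 -0.13209142  0.09153833] ((0.5580253601074219, -0.3117191195487976), (0.061456743627786636, 0.38157156109809875), 4.942609786987305) [0.07793646 0.09323171 0.10514799]
```

>>> {"method": "jog_arm", "body": {
  "rows": "18 -19 0 0 0 0 -1;18 -19 0 0 0 0 -1;0 0 50 0 0 0 -1;0 0 50 0 0 0 -1;0 0 50 0 0 0 -1"
}}

```text
t: 2.75
tcp_pos: [0.4256, 0.086, 0.1081]
eef_rot: [0.0, 0.99, 0.141, 0.0]
force: [0.3, -0.2, -0.1]
width: 0.0857
gripper_force: 0.0
```

>>> {"method": "jog_arm", "body": {
  "rows": "0 0 30 0 0 0 -1;0 0 22 0 0 0 -1;0 0 0 0 0 0 -1;0 0 0 0 0 0 0.6;0 0 0 0 0 0 1",
  "force": 60
}}

```text
t: 3.38
tcp_pos: [0.4263, 0.0869, 0.0583]
eef_rot: [0.0, 0.99, 0.142, 0.001]
force: [-0.2, -0.1, 0.6]
width: 0.0514
gripper_force: 0.0
```

>>> {"method": "jog_arm", "body": {
  "rows": "0 0 0 0 0 0 1;0 0 0 0 0 0 1;0 0 0 0 0 0 1;0 0 0 0 0 0 1;0 0 0 0 0 0 1"
}}

```text
t: 4.0
tcp_pos: [0.4261, 0.0874, 0.058]
eef_rot: [-0.0, 0.99, 0.142, 0.001]
force: [-1.5, 2.8, 7.7]
width: 0.0261
gripper_force: 58.4
```

```bash
python3 - <<'E'
from h import *
s,r=st();print(s["force"],s["gripper_force"])
E
```

```text
t 4.0 tcp [0.4261 0.0874 0.058 ] x [0.96  0.281 0.001] y [ 0.281 -0.96  -0.   ] z [ 0.001  0.    -1.   ] w 0.026123284899990013 q [0.1  0.44 2.07 0.   0.63 1.38]
[-1.54602555  2.82954772  7.6633255 ] 58.373427987098694
```

>>> {"method": "jog_arm", "body": {
  "rows": "0 0 -40 0 0 0 1;0 0 -40 0 0 0 1;0 0 -20 0 0 0 1;20 32 0 0 0 0 1;20 32 0 0 0 0 1"
}}

```text
t: 4.62
tcp_pos: [0.4825, 0.0365, 0.1577]
eef_rot: [0.0, 0.99, 0.142, 0.0]
force: [-0.6, 0.5, -3.5]
width: 0.0262
gripper_force: 60.1
```

>>> {"method": "jog_arm", "body": {
  "rows": "20 32 0 0 0 0 1;20 32 0 0 0 0 1;0 0 0 0 0 7 1;0 0 0 0 0 0 1;0 0 0 0 0 0 1"
}}

```text
t: 5.25
tcp_pos: [0.538, -0.0129, 0.1572]
eef_rot: [-0.0, 0.997, 0.083, -0.0]
force: [-0.5, 0.4, -3.9]
width: 0.0265
gripper_force: 60.2
```

```bash
python3 - <<'E'
from h import *
s,r=st();print(s["force"],s["gripper_force"])
c=read_camera("wrist");save(c,"w2");c2=read_camera("top");save(c2,"t2")
a=cv2.imread("pics/w2.png");b=cv2.resize(cv2.imread("pics/t2.png")[130:280,330:530],(800,600))
cv2.imwrite("pics/v2.png",np.vstack([cv2.resize(a,(533,400)),cv2.resize(b,(533,200))]))
E
```

```text
t 5.25 tcp [ 0.538  -0.0129  0.1572] x [ 0.986  0.165 -0.001] y [ 0.165 -0.986 -0.   ] z [-0.001  0.    -1.   ] w 0.026537042024091007 q [-0.11  0.42  1.75  0.    0.97  1.29]
[-0.51917928  0.3655476  -3.88586036] 60.172746777534485
```

View pics/v2.png

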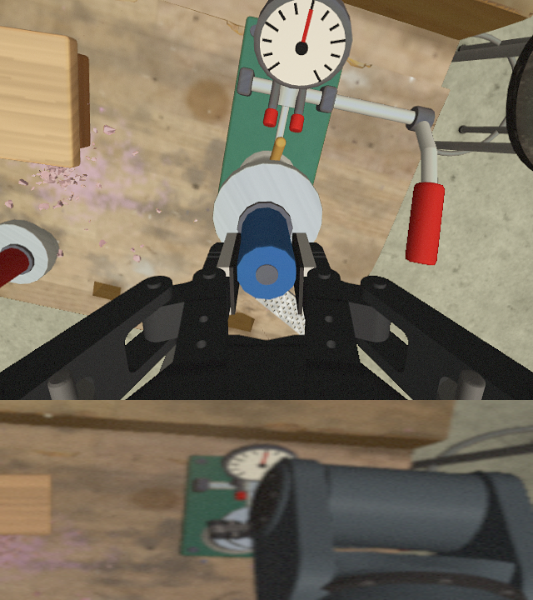

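The wrist view shows the blue cam held over the post. The dial is readable at full-image (361,58) with the needle at 0, the lever grip is at right, and the red stamp pads flank the plunger.

>>> {"method": "jog_arm", "body": {
  "rows": "0 0 25 0 0 0 1;0 0 20 0 0 0 1;0 0 10 0 0 0 1;0 0 5 0 0 0 1;0 0 4 0 0 0 1"
}}

```text
t: 5.98
tcp_pos: [0.5386, -0.0133, 0.0935]
eef_rot: [0.0, 0.997, 0.081, 0.0]
force: [-1.6, -0.2, -2.2]
width: 0.027
gripper_force: 43.1
```

```bash
python3 - <<'E'
from h import *
s,r=st();print(s["force"],s["gripper_force"])
c=read_camera("wrist");save(c,"w3");c2=read_camera("scene");save(c2,"s3");c3=read_camera("top");save(c3,"t3")
a=cv2.imread("pics/w3.png");b=cv2.resize(cv2.imread("pics/s3.png")[150:250,280:440],(533,333));d=cv2.resize(cv2.imread("pics/t3.png")[150:250,380:540],(533,333))
cv2.imwrite("pics/v3.png",np.hstack([cv2.resize(a,(400,300)),np.vstack([cv2.resize(b,(400,250)),cv2.resize(d,(400,250))])[:300]]) if 0 else np.vstack([np.hstack([cv2.resize(b,(400,250)),cv2.resize(d,(400,250))]),np.hstack([cv2.resize(a,(466,350)),np.zeros((350,334,3),np.uint8)])]))
E
```

```text
t 5.975 tcp [ 0.5386 -0.0133  0.0935] x [0.987 0.162 0.   ] y [ 0.162 -0.987  0.   ] z [ 0.001 -0.    -1.   ] w 0.02702557811837593 q [-0.11  0.51  1.79 -0.    0.83  1.3 ]
[-1.56017181 -0.23329768 -2.18249488] 43.1129390001297
```

View pics/v3.png

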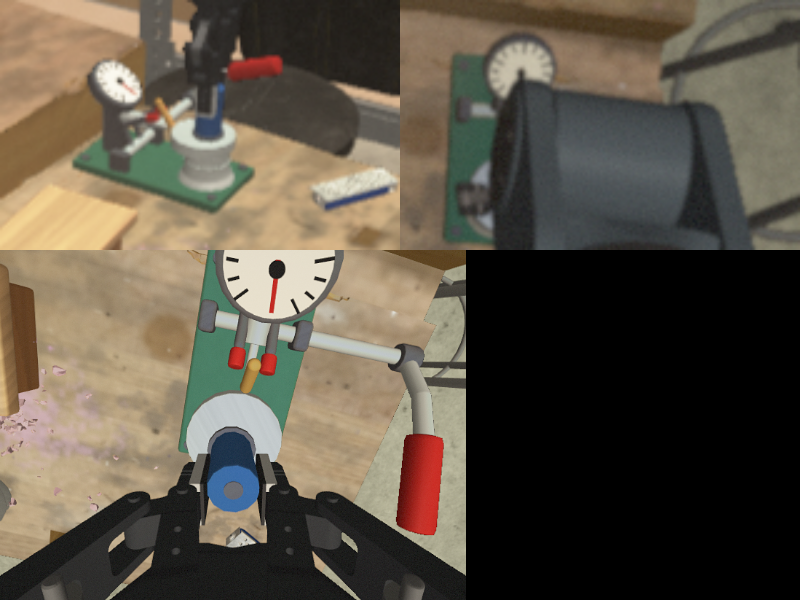

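```bash
cat >> h.py <<'E'
FY=np.radians(-3.7)
def needle(cam="wrist"):
    c=read_camera(cam);W=cloud(c);h=hue(c);d=np.hypot(W[...,0]-.650,W[...,1]+.021)
    on=(d<.034)&(W[...,2]>.075)
    red=on&((h[...,0]<8)|(h[...,0]>172))&(h[...,1]>140)
    red=max(blob(red,4),key=lambda b:b[1][4])[0]
    dark=on&(h[...,2]<60)&(d<.018); bs=blob(dark,6)
    k=min(bs,key=lambda b:np.linalg.norm(W[b[0]].mean(0)[:2]-[.65,-.021])); 
    v,u=np.nonzero(k[0]);f=W[on&(h[...,2]>150)&(h[...,1]<60)]
    ce=f.mean(0);n=np.linalg.svd(f-ce,full_matrices=False)[2][2];n*=np.sign(n[2])
    def P(uv):
        o,dd=rays(c,uv);return o+dd*(((ce-o)@n)/(dd@n))[:,None]
    vr,ur=np.nonzero(red);B=P(np.c_[u,v]).mean(0);p=P(np.c_[ur,vr])-B
    ex=np.array([np.cos(FY),np.sin(FY),0]);ex-=n*(ex@n);ex/=np.linalg.norm(ex);ey=np.cross(n,ex)
    p=p[np.linalg.norm(p,axis=1)>.003].mean(0);a=np.arctan2(-(p@ey),p@ex)%(2*np.pi)
    print(cam,"needle rad",round(a,3),"mm",round(a/.22,2),"boss",np.round(B,4),"npx",len(ur),len(u),"n",np.round(n,2));return a/.22
E
python3 - <<'E'
from h import *
s,r=st();needle();needle("scene")
E
```

```text
t 6.125 tcp [ 0.5385 -0.0133  0.0934] x [0.987 0.162 0.   ] y [ 0.162 -0.987  0.   ] z [ 0. -0. -1.] w 0.026471604175643215 q [-0.11  0.51  1.79 -0.    0.83  1.3 ]
wrist needle rad 2.915 mm 13.25 boss [ 0.6466 -0.0169  0.0937] npx 274 430 n [-0.57  0.02  0.82]Traceback (most recent call last):
  File "<stdin>", line 2, in <module>
  File "h.py", line 62, in needle
    red=max(blob(red,4),key=lambda b:b[1][4])[0]
        ~~~^^^^^^^^^^^^^^^^^^^^^^^^^^^^^^^^^^
ValueError: max() iterable argument is empty
```

>>> {"method": "jog_arm", "body": {
  "rows": "0 0 0 0 0 10 1;0 0 0 0 0 10 1;0 0 0 0 0 0 1;0 0 0 0 0 0 1;0 0 0 0 0 0 1"
}}

```text
t: 6.85
tcp_pos: [0.5385, -0.0132, 0.0934]
eef_rot: [-0.0, 0.996, -0.092, 0.0]
force: [-1.8, -0.3, -1.9]
width: 0.0263
gripper_force: 60.0
```

```bash
python3 -c "
from h import *
st();needle()"
```

```text
t 6.85 tcp [ 0.5385 -0.0132  0.0934] x [ 0.983 -0.183  0.   ] y [-0.183 -0.983 -0.   ] z [ 0. -0. -1.] w 0.026276474307212153 q [-0.11  0.51  1.79  0.    0.83  1.64]
wrist needle rad 2.882 mm 13.1 boss [ 0.6466 -0.0167  0.0937] npx 279 441 n [-0.57  0.02  0.82]
```

>>> {"method": "jog_arm", "body": {
  "rows": "0 0 0 0 0 -10 1;0 0 0 0 0 -10 1;0 0 0 0 0 -10 1;0 0 0 0 0 -10 1;0 0 0 0 0 0 1"
}}

```text
t: 7.52
tcp_pos: [0.5384, -0.0132, 0.0933]
eef_rot: [0.0, 0.967, 0.253, -0.0]
force: [-1.1, -0.3, -3.3]
width: 0.0265
gripper_force: 59.9
```

```bash
python3 -c "
from h import *
st();needle()"
```

```text
t 7.525 tcp [ 0.5384 -0.0132  0.0933] x [ 0.872  0.489 -0.   ] y [ 0.489 -0.872  0.   ] z [-0. -0. -1.] w 0.0265111593470044 q [-0.11  0.52  1.79 -0.    0.83  0.95]
wrist needle rad 2.798 mm 12.72 boss [ 0.6468 -0.0174  0.0937] npx 255 413 n [-0.57  0.02  0.82]
```

>>> {"method": "jog_arm", "body": {
  "rows": "0 0 0 0 0 9 1;0 0 0 0 0 9 1;0 0 0 0 0 8 1;0 0 0 0 0 0 1;0 0 0 0 0 0 1"
}}

```text
t: 8.2
tcp_pos: [0.5384, -0.0133, 0.0933]
eef_rot: [0.0, 1.0, 0.03, -0.0]
force: [-1.5, -0.5, -3.0]
width: 0.0264
gripper_force: 59.9
```

>>> {"method": "jog_arm", "body": {
  "rows": "0 0 0 0 0 0 0.3;0 0 0 0 0 0 -0.3;0 0 0 0 0 0 -1;0 0 0 0 0 0 -1;0 0 0 0 0 0 -1"
}}

```text
t: 8.82
tcp_pos: [0.5385, -0.0133, 0.0934]
eef_rot: [0.0, 1.0, 0.029, 0.0]
force: [0.5, -0.1, -0.1]
width: 0.0856
gripper_force: 0.0
```

```bash
python3 -c "
from h import *
s,r=st();print(s['force']);needle()"
```

```text
t 8.825 tcp [ 0.5385 -0.0133  0.0934] x [0.998 0.058 0.   ] y [ 0.058 -0.998  0.   ] z [ 0. -0. -1.] w 0.08556834180984624 q [-0.11  0.51  1.79  0.    0.83  1.4 ]
[ 0.46570066 -0.11627842 -0.06096009]
wrist needle rad 2.797 mm 12.71 boss [ 0.6466 -0.0168  0.0937] npx 289 446 n [-0.57  0.02  0.82]
```

>>> {"method": "jog_arm", "body": {
  "rows": "0 0 -40 0 0 0 -1;0 0 -30 0 0 0 -1;-1.5 40 0 0 0 0 0;-1.5 40 0 0 0 0 1;-1.5 40 0 0 0 0 1"
}}

```text
t: 9.5
tcp_pos: [0.5408, -0.1345, 0.1634]
eef_rot: [0.0, 1.0, 0.029, 0.0]
force: [0.7, 0.4, 0.0]
width: 0.0324
gripper_force: 0.0
```

>>> {"method": "jog_arm", "body": {
  "rows": "0 0 30 0 0 0 1;0 0 20 0 0 0 1;0 0 8 0 0 0 1;0 0 0 0 0 0 1;0 0 0 0 0 0 1"
}}

```text
t: 10.12
tcp_pos: [0.5413, -0.1333, 0.1061]
eef_rot: [0.0, 1.0, 0.029, 0.001]
force: [0.1, -0.2, -0.8]
width: 0.0
gripper_force: 0.0
```

```bash
python3 - <<'E'
from h import *
s,r=st();print(s["force"])
c=read_camera("wrist");save(c,"w4")
b=cv2.imread("pics/w4.png");cv2.imwrite("pics/w4s.png",cv2.resize(b,(400,300)))
E
```

```text
t 10.125 tcp [ 0.5413 -0.1333  0.1061] x [0.998 0.058 0.001] y [ 0.058 -0.998  0.   ] z [ 0.001 -0.    -1.   ] w 3.8004608856262985e-05 q [-0.32  0.52  1.74 -0.    0.88  1.19]
[ 0.08702943 -0.17963542 -0.76222613]
```

View pics/w4s.png

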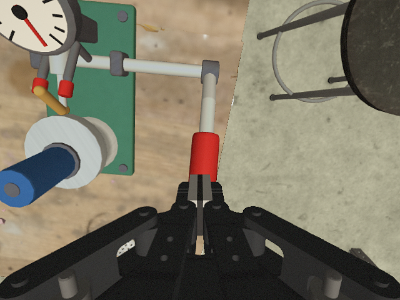

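The shut fingertips sit centred over the red grip, at about (204,180) in the half-size view. The cam stands on the post.

>>> {"method": "jog_arm", "body": {
  "rows": "0 0 10 0 0 0 1;-5 0 10 0 0 0 1;-6 0 9 0 0 0 1;-6 0 9 0 0 0 1;-5 0 7 0 0 0 1"
}}

```text
t: 10.8
tcp_pos: [0.5197, -0.1348, 0.0603]
eef_rot: [0.0, 1.0, 0.029, 0.001]
force: [11.3, 3.2, 18.3]
width: 0.0
gripper_force: 9.4
```

>>> {"method": "jog_arm", "body": {
  "rows": "0 0 2 0 0 0 1;0 0 0 0 0 0 1;0 0 0 0 0 0 1;0 0 0 0 0 0 1;0 0 0 0 0 0 1"
}}

```text
t: 11.42
tcp_pos: [0.52, -0.1348, 0.0601]
eef_rot: [0.0, 1.0, 0.029, 0.001]
force: [-3.7, 3.8, 25.8]
width: 0.0001
gripper_force: 12.9
```

```bash
python3 - <<'E'
from h import *
s,r=st();print(s["force"])
needle()
c=read_camera("wrist");save(c,"w5");W=cloud(c)
for b in blob(MASK["red"](hue(c)),60):
    w=W[b[0]]; print(b[1],np.round(np.nanmedian(w,0),4))
E
```

```text
t 11.425 tcp [ 0.52   -0.1348  0.0601] x [0.998 0.058 0.003] y [ 0.058 -0.998  0.001] z [ 0.003 -0.001 -1.   ] w 0.0001470994066942758 q [-0.34  0.57  1.81  0.    0.76  1.17]
[-3.65353413  3.77947768 25.79473633]Traceback (most recent call last):
  File "<stdin>", line 3, in <module>
  File "h.py", line 62, in needle
    red=max(blob(red,4),key=lambda b:b[1][4])[0]
        ~~~^^^^^^^^^^^^^^^^^^^^^^^^^^^^^^^^^^
ValueError: max() iterable argument is empty
```

>>> {"method": "jog_arm", "body": {
  "rows": "5 0 -9 0 0 0 1;6 0 -10 0 0 0 1;6 0 -10 0 0 0 1;5 0 -20 0 0 0 1;0 0 -50 0 0 0 1"
}}

```text
t: 12.1
tcp_pos: [0.5394, -0.133, 0.1558]
eef_rot: [-0.001, 1.0, 0.029, -0.003]
force: [1.0, -0.8, -0.2]
width: -0.0
gripper_force: 0.0
```

>>> {"method": "jog_arm", "body": {
  "rows": "0 0 0 0 0 0 -1;1 -40 0 0 0 0 -1;1 -40 0 0 0 0 -1;1 -40 0 0 0 0 -1;0 0 0 0 0 0 -1"
}}

```text
t: 12.72
tcp_pos: [0.5359, -0.0114, 0.156]
eef_rot: [-0.0, 1.0, 0.03, -0.001]
force: [0.2, -0.2, -0.3]
width: 0.0855
gripper_force: 0.0
```

```bash
python3 - <<'E'
from h import *
s,r=st();print(s["force"])
needle()
c=read_camera("wrist");save(c,"w6");W=cloud(c)
for b in blob(MASK["red"](hue(c)),60):
    w=W[b[0]]; print(b[1],np.round(np.nanmedian(w,0),4))
ecc(c,.035,("blue",))
c=read_camera("top");ecc(c,0,("red","yellow"))
E
```

```text
t 12.725 tcp [ 0.5359 -0.0114  0.156 ] x [ 0.998  0.061 -0.002] y [ 0.061 -0.998 -0.   ] z [-0.002  0.    -1.   ] w 0.08554683307979688 q [-0.11  0.42  1.76 -0.    0.97  1.4 ]
[ 0.17225644 -0.19547991 -0.34588155]
wrist needle rad 2.798 mm 12.72 boss [ 0.6465 -0.0171  0.0935] npx 129 187 n [-0.57  0.02  0.82]
[342  57   9  32 123] [ 0.636  -0.0204  0.0888]
[307 127  17  23 328] [ 0.6007 -0.0055  0.0728]
[339 130  17  23 329] [ 0.6    -0.025   0.0729]
[ 497  196   40  101 3746] [ 0.5454 -0.1306  0.0927]
[  0 298  27  41 772] [0.4497 0.228  0.0439]
blue hub [ 0.5391 -0.0118] r 0.0142 hubmean [ 0.5395 -0.0117] disc [ 0.5441 -0.0131] r 0.0335 off mm 5.2 deg -13 | mean 4.9 -16
red hub [0.4438 0.2375] r 0.0118 hubmean [0.444  0.2374] disc [0.4478 0.2418] r 0.0324 off mm 5.9 deg 48 | mean 5.9 49
yellow hub [0.4111 0.3372] r 0.0124 hubmean [0.4114 0.3365] disc [0.4063 0.3343] r 0.0325 off mm 5.7 deg -149 | mean 5.6 -157
```

>>> {"method": "jog_arm", "body": {
  "rows": "3 1.5 30 0 0 0 -1;0 0 22 0 0 0 -1;0 0 10.5 0 0 0 -1;0 0 0 0 0 0 0.5;0 0 0 0 0 0 1",
  "force": 60
}}

```text
t: 13.5
tcp_pos: [0.5405, -0.0149, 0.0955]
eef_rot: [0.0, 1.0, 0.029, 0.001]
force: [0.0, -0.7, -0.6]
width: 0.0517
gripper_force: 0.0
```

>>> {"method": "jog_arm", "body": {
  "rows": "0 0 0 0 0 0 1;0 0 0 0 0 0 1;0 0 0 0 0 0 1;0 0 -20 0 0 0 1;0 0 -40 0 0 0 1"
}}

```text
t: 14.12
tcp_pos: [0.5388, -0.0145, 0.1542]
eef_rot: [-0.0, 1.0, 0.029, -0.002]
force: [0.6, -0.5, -3.5]
width: 0.0259
gripper_force: 59.8
```

>>> {"method": "jog_arm", "body": {
  "rows": "0 0 -40 0 0 0 1;6.9 -43.2 0 0 0 0 1;6.9 -43.2 0 0 0 0 1;6.9 -43.2 0 0 0 0 1;6.9 -43.2 0 0 0 0 1"
}}

```text
t: 14.75
tcp_pos: [0.5573, 0.1608, 0.1947]
eef_rot: [0.0, 1.0, 0.029, -0.0]
force: [0.5, -0.6, -3.1]
width: 0.0258
gripper_force: 59.9
```

>>> {"method": "jog_arm", "body": {
  "rows": "6.9 -43.2 0 0 0 0 1;6.9 -43.2 0 0 0 0 1;6.9 -43.2 0 0 0 0 1;6.9 -43.2 0 0 0 0 1;6.9 -43.2 0 0 0 0 1"
}}

```text
t: 15.38
tcp_pos: [0.5792, 0.3784, 0.1944]
eef_rot: [0.0, 1.0, 0.029, -0.0]
force: [0.3, -0.0, -3.1]
width: 0.026
gripper_force: 59.9
```

```bash
python3 - <<'E'
from h import *
s,r=st();print(s["force"],s["gripper_force"])
c=read_camera("wrist");save(c,"w7");cv2.imwrite("pics/w7s.png",cv2.resize(cv2.imread("pics/w7.png"),(400,300)))
E
```

```text
t 15.375 tcp [0.5792 0.3784 0.1944] x [ 0.998  0.058 -0.001] y [ 0.058 -0.998  0.001] z [-0.001 -0.001 -1.   ] w 0.026030008829224793 q [ 0.51  0.65  1.28 -0.    1.22  2.02]
[ 0.30944382 -0.0263375  -3.11724741] 59.90787148475647
```

View pics/w7s.png

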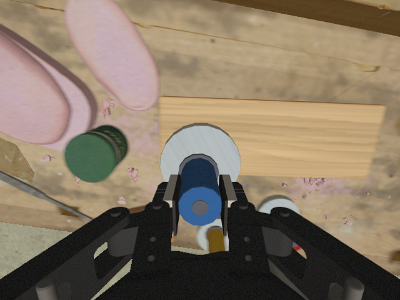

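The blue cam is held over the left end of the trestle, at half-size (200,165). The tin at (97,152) is clear.

>>> {"method": "jog_arm", "body": {
  "rows": "0 0 35 0 0 0 1;0 0 25 0 0 0 1;0 0 12 0 0 0 1;0 0 3.5 0 0 0 1;0 0 0 0 0 0 1"
}}

```text
t: 16.05
tcp_pos: [0.5798, 0.3772, 0.1207]
eef_rot: [-0.0, 1.0, 0.029, 0.0]
force: [-2.9, -0.8, 4.8]
width: 0.0264
gripper_force: 60.6
```

>>> {"method": "jog_arm", "body": {
  "rows": "0 0 0 0 0 0 0.5;0 0 0 0 0 0 -0.3;0 0 0 0 0 0 -1;0 0 0 0 0 0 -1;0 0 -50 0 0 0 -1"
}}

```text
t: 16.68
tcp_pos: [0.5779, 0.3761, 0.166]
eef_rot: [0.002, 1.0, 0.029, -0.003]
force: [0.7, 0.8, -0.1]
width: 0.0858
gripper_force: 0.0
```

>>> {"method": "jog_arm", "body": {
  "rows": "0 0 -50 0 0 0 -1;-40 0 0 0 0 0 -1;-40 0 0 0 0 0 -1;-40 0 0 0 0 0 -1;0 0 0 0 0 0 -1"
}}

```text
t: 17.3
tcp_pos: [0.4578, 0.3702, 0.2197]
eef_rot: [-0.0, 1.0, 0.03, -0.0]
force: [1.4, 0.1, 0.1]
width: 0.0856
gripper_force: 0.0
```

```bash
python3 - <<'E'
from h import *
s,r=st();print(s["force"])
c=read_camera("wrist");save(c,"w8");ecc(c,.06,("blue",));ecc(c,0,("yellow","red"))
E
```

```text
t 17.3 tcp [0.4578 0.3702 0.2197] x [ 0.998  0.059 -0.   ] y [ 0.059 -0.998 -0.   ] z [-0.  0. -1.] w 0.0855682699986205 q [0.6  0.43 1.56 0.   1.15 2.11]
[1.42151157 0.14509668 0.06972003]
blue hub [0.5758 0.3795] r 0.0139 hubmean [0.5759 0.3793] disc [0.5819 0.378 ] r 0.0334 off mm 6.3 deg -14 | mean 6.1 -13
yellow hub [0.4125 0.342 ] r 0.0136 hubmean [0.4131 0.342 ] disc [0.4077 0.3376] r 0.0335 off mm 6.5 deg -138 | mean 6.9 -141
red hub [0.4463 0.2415] r 0.0144 hubmean [0.4461 0.2416] disc [0.4485 0.2454] r 0.0342 off mm 4.5 deg 61 | mean 4.5 58
```

View pics/w8.png

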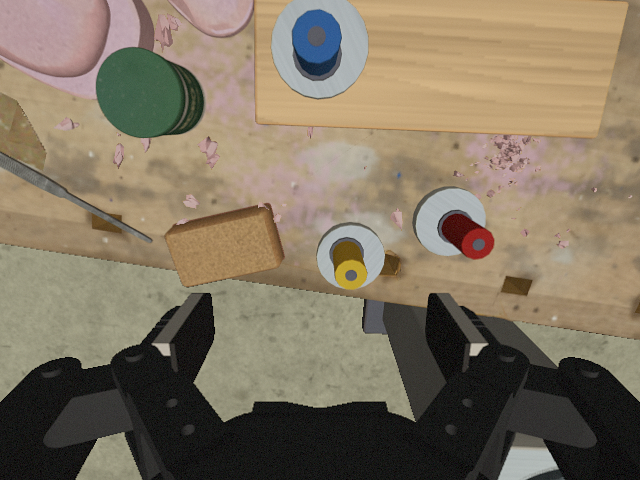

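Blue stands on the trestle. Yellow is at (350,262), red at (462,228), and the sanding block (225,245) is clear.

>>> {"method": "jog_arm", "body": {
  "rows": "-24 14 0 0 0 0 -1;-23 13.5 0 0 0 0 -1;0 0 50 0 0 0 -1;0 0 50 0 0 0 -1;0 0 40 0 0 0 -1"
}}

```text
t: 17.98
tcp_pos: [0.4152, 0.3398, 0.0775]
eef_rot: [0.0, 1.0, 0.029, 0.0]
force: [0.0, 0.3, 0.2]
width: 0.0853
gripper_force: 0.0
```

>>> {"method": "jog_arm", "body": {
  "rows": "0 0 16 0 0 0 -1;0 0 7 0 0 0 -1;0 0 0 0 0 0 -1;0 0 0 0 0 0 0.5;0 0 0 0 0 0 1"
}}

```text
t: 18.6
tcp_pos: [0.4148, 0.3403, 0.0572]
eef_rot: [-0.0, 1.0, 0.029, 0.001]
force: [0.5, 0.4, 0.5]
width: 0.0517
gripper_force: 0.0
```

>>> {"method": "jog_arm", "body": {
  "rows": "0 0 0 0 0 0 1;0 0 0 0 0 0 1;0 0 0 0 0 0 1;0 0 0 0 0 0 1;0 0 0 0 0 0 1"
}}

```text
t: 19.23
tcp_pos: [0.4147, 0.3404, 0.0568]
eef_rot: [-0.0, 1.0, 0.029, 0.0]
force: [-2.0, 2.8, 6.2]
width: 0.0261
gripper_force: 58.7
```

>>> {"method": "jog_arm", "body": {
  "rows": "0 0 -30 0 0 0 1;0 0 -50 0 0 0 1;0 0 -30 0 0 0 1;0 0 -20 0 0 0 1;0 0 0 0 0 0 1"
}}

```text
t: 19.85
tcp_pos: [0.4147, 0.3401, 0.187]
eef_rot: [-0.0, 1.0, 0.029, 0.001]
force: [0.3, -0.1, -4.0]
width: 0.0262
gripper_force: 60.0
```

```bash
python3 - <<'E'
from h import *
s,r=st();print(s["force"],s["gripper_force"])
d=np.array([.5385,-.0135])-s["tcp_pos"][:2];print(r[:2,0]@d,r[:2,1]@d)
E
```

```text
t 19.85 tcp [0.4147 0.3401 0.187 ] x [0.998 0.058 0.001] y [ 0.058 -0.998 -0.001] z [ 0.001  0.001 -1.   ] w 0.02621562940301132 q [ 0.6   0.38  1.73 -0.    1.03  2.11]
[ 0.28019453 -0.13126446 -3.95762516] 59.99653995037079
0.10317212455934606 0.3601857905089425
```

>>> {"method": "jog_arm", "body": {
  "rows": "12.9 45 0 0 0 0 1;12.9 45 0 0 0 0 1;12.9 45 0 0 0 0 1;12.9 45 0 0 0 0 1;12.9 45 0 0 0 0 1"
}}

```text
t: 20.48
tcp_pos: [0.4914, 0.1175, 0.1848]
eef_rot: [0.0, 1.0, 0.029, -0.001]
force: [0.2, 1.2, -2.4]
width: 0.0261
gripper_force: 60.3
```

>>> {"method": "jog_arm", "body": {
  "rows": "12.9 45 0 0 0 0 1;12.9 45 0 0 0 0 1;12.9 45 0 0 0 0 1;0 0 0 0 0 -10 1;0 0 0 0 0 -10 1"
}}

```text
t: 21.1
tcp_pos: [0.5375, -0.0141, 0.1844]
eef_rot: [-0.0, 0.979, 0.204, -0.001]
force: [-0.8, -0.1, -3.6]
width: 0.0261
gripper_force: 60.4
```

>>> {"method": "jog_arm", "body": {
  "rows": "0 0 0 0 0 -10 1;0 0 0 0 0 -10 1;0 0 0 0 0 -10 1;0 0 0 0 0 -10 1;0 0 0 0 0 -10 1"
}}

```text
t: 21.72
tcp_pos: [0.5374, -0.0134, 0.1845]
eef_rot: [-0.001, 0.8, 0.599, -0.001]
force: [1.2, 0.4, -2.9]
width: 0.0262
gripper_force: 60.5
```

>>> {"method": "jog_arm", "body": {
  "rows": "0 0 0 0 0 -10 1;0 0 0 0 0 -10 1;0 0 0 0 0 -10 1;0 0 0 0 0 -10 1;0 0 0 0 0 -10 1"
}}

```text
t: 22.35
tcp_pos: [0.5374, -0.0134, 0.1845]
eef_rot: [-0.001, 0.472, 0.881, -0.001]
force: [0.7, -0.0, -3.1]
width: 0.0262
gripper_force: 60.5
```

>>> {"method": "jog_arm", "body": {
  "rows": "0 0 0 0 0 -10 1;0 0 20 0 0 0 1;0 0 20 0 0 0 1;0 0 0 0 0 0 1;0 0 0 0 0 0 1"
}}

```text
t: 22.98
tcp_pos: [0.5382, -0.0135, 0.1463]
eef_rot: [-0.0, 0.396, 0.918, -0.0]
force: [0.1, -0.3, -2.6]
width: 0.0262
gripper_force: 60.5
```

```bash
python3 - <<'E'
from h import *
s,r=st();print(s["force"],s["gripper_force"])
d=np.array([.5385,-.0135])-s["tcp_pos"][:2];print(r[:2,0]@d,r[:2,1]@d)
c=read_camera("scene");cv2.imwrite("pics/s9.png",cv2.resize(cv2.cvtColor(c["image"],4)[130:260,280:440],(480,390)))
E
```

```text
t 22.975 tcp [ 0.5382 -0.0135  0.1463] x [-0.686  0.728  0.   ] y [ 0.728  0.686 -0.   ] z [-0.  0. -1.] w 0.02622590783225182 q [-0.11  0.44  1.76 -0.    0.95 -0.87]
[ 0.14046508 -0.27269055 -2.63399128] 60.474750995635986
-0.00020516486857298592 0.00016625969822141597
```

View pics/s9.png

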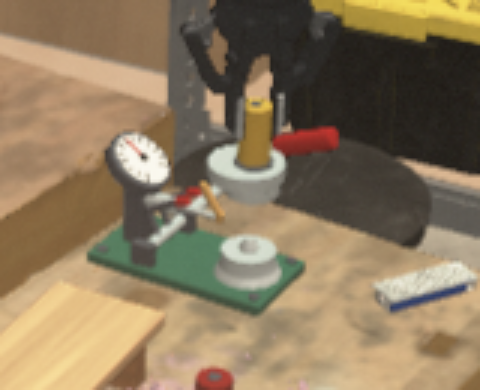

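The yellow cam hangs above the post, with its disc centre at (247,165) over the shoulder at (250,258).

>>> {"method": "jog_arm", "body": {
  "rows": "0 0 25 0 0 0 1;0 0 15 0 0 0 1;0 0 9 0 0 0 1;0 0 5 0 0 0 1;0 0 0 0 0 0 1"
}}

```text
t: 23.65
tcp_pos: [0.5381, -0.0132, 0.0922]
eef_rot: [-0.0, 0.396, 0.918, 0.0]
force: [-1.4, 2.3, -4.7]
width: 0.0263
gripper_force: 60.4
```

>>> {"method": "jog_arm", "body": {
  "rows": "0 0 0 0 0 0 0.5;0 0 0 0 0 0 -1;0 0 0 0 0 0 -1;0 0 0 0 0 0 -1;0 0 0 0 0 10 -1"
}}

```text
t: 24.28
tcp_pos: [0.5385, -0.0135, 0.0925]
eef_rot: [0.0, 0.476, 0.879, 0.0]
force: [0.3, -0.3, -0.3]
width: 0.0856
gripper_force: 0.0
```

>>> {"method": "jog_arm", "body": {
  "rows": "0 0 0 0 0 10 -1;0 0 0 0 0 10 -1;0 0 0 0 0 10 -1;0 0 0 0 0 10 -1;0 0 0 0 0 10 -1"
}}

```text
t: 24.9
tcp_pos: [0.5385, -0.0136, 0.0925]
eef_rot: [0.0, 0.804, 0.595, 0.0]
force: [-0.2, -0.3, -0.0]
width: 0.0854
gripper_force: 0.0
```

>>> {"method": "jog_arm", "body": {
  "rows": "0 0 0 0 0 10 -1;0 0 0 0 0 10 -1;0 0 0 0 0 10 -1;0 0 0 0 0 10 -1;0 0 0 0 0 10 -1"
}}

```text
t: 25.52
tcp_pos: [0.5384, -0.0135, 0.0925]
eef_rot: [0.0, 0.98, 0.199, 0.0]
force: [0.1, -0.5, 0.3]
width: 0.0856
gripper_force: 0.0
```

>>> {"method": "jog_arm", "body": {
  "rows": "0 0 0 0 0 10 -1;0 0 0 0 0 10 -1;0 0 0 0 0 10 -1;0 0 0 0 0 0 -1;0 0 0 0 0 0 -1"
}}

```text
t: 26.15
tcp_pos: [0.5383, -0.0135, 0.0924]
eef_rot: [0.0, 0.998, -0.056, 0.0]
force: [-0.0, -0.2, -0.0]
width: 0.0855
gripper_force: 0.0
```

```bash
python3 - <<'E'
from h import *
s,r=st();print(s["force"],s["gripper_force"])
needle();c=read_camera("wrist");ecc(c,.035,("yellow",))
E
```

```text
t 26.15 tcp [ 0.5383 -0.0135  0.0924] x [ 0.994 -0.113  0.   ] y [-0.113 -0.994  0.   ] z [ 0. -0. -1.] w 0.08553000162404636 q [-0.11  0.52  1.79 -0.    0.83  1.57]
[-0.01494994 -0.17098596 -0.04958429] 0.0
wrist needle rad 3.217 mm 14.62 boss [ 0.6466 -0.0167  0.0937] npx 257 448 n [-0.57  0.02  0.82]
yellow hub [ 0.5396 -0.0161] r 0.0147 hubmean [ 0.5403 -0.0155] disc [ 0.5371 -0.0155] r 0.0387 off mm 2.6 deg 167 | mean 3.3 -180
```

>>> {"method": "jog_arm", "body": {
  "rows": "0 0 0 0 0 0 0.5;0 0 0 0 0 0 1;0 0 0 0 0 0 1;0 0 0 0 0 0 1;0 0 0 0 0 0 1"
}}

```text
t: 26.88
tcp_pos: [0.5383, -0.0136, 0.0925]
eef_rot: [0.0, 0.998, -0.058, 0.0]
force: [-1.5, -2.5, 4.4]
width: 0.0263
gripper_force: 58.8
```

```bash
python3 - <<'E'
from h import *
s,r=st();print(s["force"],s["gripper_force"])
needle()
E
```

```text
t 26.875 tcp [ 0.5383 -0.0136  0.0925] x [ 0.993 -0.116  0.   ] y [-0.116 -0.993  0.   ] z [ 0. -0. -1.] w 0.026288221994565007 q [-0.11  0.52  1.79 -0.    0.83  1.58]
[-1.46865026 -2.51094229  4.42012623] 58.80086302757263
wrist needle rad 3.185 mm 14.48 boss [ 0.6466 -0.0168  0.0937] npx 277 450 n [-0.57  0.02  0.82]
```

>>> {"method": "jog_arm", "body": {
  "rows": "0 0 0 0 0 10 1;0 0 0 0 0 10 1;0 0 0 0 0 0 1;0 0 0 0 0 0 1;0 0 0 0 0 0 1"
}}

```text
t: 27.55
tcp_pos: [0.5381, -0.0129, 0.0924]
eef_rot: [-0.0, 0.973, -0.231, -0.0]
force: [-2.3, 2.2, 4.5]
width: 0.0261
gripper_force: 58.8
```

```bash
python3 -c "
from h import *
st();needle()"
```

```text
t 27.55 tcp [ 0.5381 -0.0129  0.0924] x [ 0.893 -0.449 -0.001] y [-0.449 -0.893 -0.001] z [-0.     0.001 -1.   ] w 0.02609362940719944 q [-0.11  0.52  1.79  0.    0.83  1.92]
wrist needle rad 2.857 mm 12.98 boss [ 0.6468 -0.0164  0.0937] npx 281 432 n [-0.57  0.02  0.82]
```

>>> {"method": "jog_arm", "body": {
  "rows": "0 0 0 0 0 -10 1;0 0 0 0 0 -10 1;0 0 0 0 0 -10 1;0 0 0 0 0 -10 1;0 0 0 0 0 0 1"
}}

```text
t: 28.22
tcp_pos: [0.5385, -0.0133, 0.0924]
eef_rot: [-0.0, 0.993, 0.115, 0.0]
force: [0.6, 1.2, 3.6]
width: 0.026
gripper_force: 58.9
```

```bash
python3 -c "
from h import *
st();needle()"
```

```text
t 28.225 tcp [ 0.5385 -0.0133  0.0924] x [0.973 0.229 0.001] y [ 0.229 -0.973 -0.   ] z [ 0.001  0.    -1.   ] w 0.026004417179995503 q [-0.11  0.52  1.79  0.    0.83  1.23]
wrist needle rad 3.319 mm 15.09 boss [ 0.6466 -0.017   0.0937] npx 291 436 n [-0.57  0.02  0.82]
```

>>> {"method": "jog_arm", "body": {
  "rows": "0 0 0 0 0 -6 1;0 0 0 0 0 0 1;0 0 0 0 0 0 1;0 0 0 0 0 0 1;0 0 0 0 0 0 0.5"
}}

```text
t: 28.9
tcp_pos: [0.5384, -0.0134, 0.0924]
eef_rot: [-0.0, 0.986, 0.167, 0.0]
force: [1.1, 1.6, 4.9]
width: 0.0264
gripper_force: 59.0
```

>>> {"method": "jog_arm", "body": {
  "rows": "0 0 0 0 0 0 -0.3;0 0 0 0 0 0 -1;0 0 0 0 0 0 -1;0 0 0 0 0 0 -1;0 0 0 0 0 0 -1"
}}

```text
t: 29.52
tcp_pos: [0.5382, -0.0135, 0.0923]
eef_rot: [-0.0, 0.986, 0.168, -0.0]
force: [-0.5, -0.6, 0.2]
width: 0.0856
gripper_force: 0.0
```

```bash
python3 -c "
from h import *
st();needle()"
```

```text
t 29.525 tcp [ 0.5382 -0.0135  0.0923] x [ 0.944  0.331 -0.   ] y [ 0.331 -0.944 -0.   ] z [-0.  0. -1.] w 0.08556980784312594 q [-0.11  0.52  1.79 -0.    0.83  1.12]
wrist needle rad 3.047 mm 13.85 boss [ 0.6467 -0.0171  0.0937] npx 277 433 n [-0.57  0.02  0.82]
```

>>> {"method": "jog_arm", "body": {
  "rows": "0 0 -40 0 0 0 -1;0 0 -31 0 0 0 -1;0 0 0 0 0 8 -1;0 0 0 0 0 8 -1;-1.5 40 0 0 0 0 0"
}}

```text
t: 30.2
tcp_pos: [0.5391, -0.0525, 0.1634]
eef_rot: [-0.0, 1.0, 0.029, 0.0]
force: [0.2, -0.2, -0.2]
width: 0.0695
gripper_force: 0.0
```

>>> {"method": "jog_arm", "body": {
  "rows": "-1.5 40 0 0 0 0 1;-1.5 40 0 0 0 0 1;0 0 30 0 0 0 1;0 0 20 0 0 0 1;0 0 8 0 0 0 1"
}}

```text
t: 30.82
tcp_pos: [0.5402, -0.1334, 0.1043]
eef_rot: [-0.0, 1.0, 0.029, -0.001]
force: [0.5, -0.4, -1.1]
width: 0.0002
gripper_force: 0.0
```

```bash
python3 -c "
from h import *
s,r=st();print(s['force'])"
```

```text
t 30.825 tcp [ 0.5402 -0.1334  0.1043] x [ 0.998  0.058 -0.001] y [ 0.058 -0.998 -0.001] z [-0.002  0.001 -1.   ] w 0.00022587632520200388 q [-0.33  0.53  1.74  0.    0.88  1.19]
[ 0.45511723 -0.42136265 -1.07327386]
```

>>> {"method": "jog_arm", "body": {
  "rows": "0 0 9 0 0 0 1;-5 0 9 0 0 0 1;-6 0 9 0 0 0 1;-6 0 9 0 0 0 1;-5 0 7 0 0 0 1"
}}

```text
t: 31.45
tcp_pos: [0.5196, -0.135, 0.0627]
eef_rot: [0.0, 1.0, 0.029, 0.001]
force: [3.8, 2.1, 4.6]
width: -0.0003
gripper_force: 2.7
```

>>> {"method": "jog_arm", "body": {
  "rows": "0 0 2 0 0 0 1;0 0 0 0 0 0 1;0 0 0 0 0 0 1;0 0 0 0 0 0 1;0 0 0 0 0 0 1"
}}

```text
t: 32.08
tcp_pos: [0.5187, -0.135, 0.0608]
eef_rot: [0.0, 1.0, 0.029, -0.0]
force: [-1.1, 0.3, 9.8]
width: 0.0
gripper_force: 4.6
```

>>> {"method": "jog_arm", "body": {
  "rows": "5 0 -9 0 0 0 1;6 0 -10 0 0 0 1;6 0 -10 0 0 0 1;5 0 -20 0 0 0 1;0 0 -50 0 0 0 1"
}}

```text
t: 32.7
tcp_pos: [0.5393, -0.1332, 0.1581]
eef_rot: [-0.001, 1.0, 0.029, -0.003]
force: [0.7, -0.8, 0.6]
width: -0.0
gripper_force: 0.0
```

>>> {"method": "jog_arm", "body": {
  "rows": "0 0 0 0 0 0 -1;1 -40 0 0 0 0 -1;1 -40 0 0 0 0 -1;1 -40 0 0 0 0 -1;0 0 0 0 0 0 -1"
}}

```text
t: 33.33
tcp_pos: [0.5358, -0.0116, 0.1583]
eef_rot: [-0.0, 1.0, 0.03, -0.001]
force: [-0.3, 0.2, -0.3]
width: 0.0855
gripper_force: 0.0
```

```bash
python3 - <<'E'
from h import *
s,r=st();print(s["force"])
needle()
c=read_camera("wrist");W=cloud(c)
for b in blob(MASK["red"](hue(c)),60):
    w=W[b[0]]; print(b[1],np.round(np.nanmedian(w,0),4))
ecc(c,.035,("yellow",))
c=read_camera("top");ecc(c,0,("red",))
E
```

```text
t 33.325 tcp [ 0.5358 -0.0116  0.1583] x [ 0.998  0.061 -0.002] y [ 0.061 -0.998 -0.   ] z [-0.002  0.    -1.   ] w 0.08553249128208126 q [-0.11  0.42  1.76 -0.    0.97  1.4 ]
[-0.29820813  0.16811701 -0.29238911]
wrist needle rad 3.04 mm 13.82 boss [ 0.6464 -0.017   0.0935] npx 121 174 n [-0.57  0.02  0.82]
[337  58   6  32 119] [ 0.6359 -0.0173  0.0886]
[307 127  16  22 321] [ 0.6008 -0.0055  0.0728]
[339 130  16  22 319] [ 0.6    -0.0252  0.0729]
[ 495  195   40  100 3669] [ 0.5453 -0.1307  0.0927]
[  0 296  29  43 834] [0.45  0.228 0.045]
yellow hub [ 0.5388 -0.0143] r 0.0138 hubmean [ 0.5393 -0.0143] disc [ 0.5452 -0.012 ] r 0.0335 off mm 6.8 deg 20 | mean 6.3 21
red hub [0.4438 0.2375] r 0.0118 hubmean [0.4445 0.2374] disc [0.4478 0.2418] r 0.0324 off mm 5.9 deg 48 | mean 5.6 53
```

>>> {"method": "jog_arm", "body": {
  "rows": "2.5 2 30 0 0 0 -1;0 0 22 0 0 0 -1;0 0 12 0 0 0 -1;0 0 0 0 0 0 0.5;0 0 0 0 0 0 1",
  "force": 60
}}

```text
t: 34.1
tcp_pos: [0.5398, -0.0157, 0.096]
eef_rot: [0.0, 1.0, 0.029, 0.001]
force: [0.2, 0.3, -0.7]
width: 0.0516
gripper_force: 0.0
```

>>> {"method": "jog_arm", "body": {
  "rows": "0 0 0 0 0 0 1;0 0 0 0 0 0 1;0 0 0 0 0 0 1;0 0 -20 0 0 0 1;0 0 -40 0 0 0 1"
}}

```text
t: 34.72
tcp_pos: [0.5382, -0.0153, 0.1547]
eef_rot: [-0.0, 1.0, 0.029, -0.002]
force: [1.2, -0.3, -2.9]
width: 0.0256
gripper_force: 59.7
```

>>> {"method": "jog_arm", "body": {
  "rows": "0 0 -40 0 0 0 1;8.5 -42.6 0 0 0 0 1;8.5 -42.6 0 0 0 0 1;8.5 -42.6 0 0 0 0 1;8.5 -42.6 0 0 0 0 1"
}}

```text
t: 35.35
tcp_pos: [0.5632, 0.1581, 0.1952]
eef_rot: [0.0, 1.0, 0.029, -0.0]
force: [0.5, -0.8, -3.9]
width: 0.026
gripper_force: 59.9
```

>>> {"method": "jog_arm", "body": {
  "rows": "8.5 -42.6 0 0 0 0 1;8.5 -42.6 0 0 0 0 1;8.5 -42.6 0 0 0 0 1;0 0 0 0 0 0 1;0 0 0 0 0 0 1"
}}

```text
t: 35.98
tcp_pos: [0.5811, 0.2853, 0.1949]
eef_rot: [0.0, 1.0, 0.029, -0.0]
force: [-0.3, -0.1, -2.8]
width: 0.0258
gripper_force: 60.2
```

```bash
python3 - <<'E'
from h import *
s,r=st();print(s["force"],s["gripper_force"])
c=read_camera("wrist");ecc(c,.06,("blue",));save(c,"w10");cv2.imwrite("pics/w10s.png",cv2.resize(cv2.imread("pics/w10.png"),(400,300)))
E
```

```text
t 35.975 tcp [0.5811 0.2853 0.1949] x [ 0.998  0.058 -0.001] y [ 0.058 -0.998  0.001] z [-0.001 -0.001 -1.   ] w 0.025822877022809172 q [ 0.38  0.56  1.42 -0.    1.16  1.9 ]
[-0.26243891 -0.09954346 -2.80670047] 60.20516037940979
blue hub [0.5778 0.3784] r 0.0146 hubmean [0.578 0.378] disc [0.5783 0.3806] r 0.0383 off mm 2.3 deg 78 | mean 2.6 84
```

View pics/w10s.png

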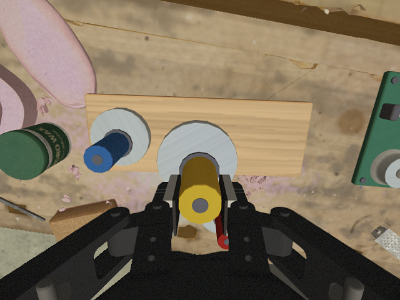

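The yellow cam is held over the middle of the trestle at half-size (198,165), and blue stands at (118,138).

>>> {"method": "jog_arm", "body": {
  "rows": "0 0 35 0 0 0 1;0 0 25 0 0 0 1;0 0 11 0 0 0 1;0 0 3.5 0 0 0 1;0 0 0 0 0 0 1"
}}

```text
t: 36.65
tcp_pos: [0.5821, 0.2857, 0.1218]
eef_rot: [-0.0, 1.0, 0.029, 0.001]
force: [0.3, -0.1, -2.1]
width: 0.026
gripper_force: 60.2
```

>>> {"method": "jog_arm", "body": {
  "rows": "0 0 0 0 0 0 0.5;0 0 0 0 0 0 -0.3;0 0 0 0 0 0 -1;0 0 0 0 0 0 -1;0 0 -50 0 0 0 -1"
}}

```text
t: 37.28
tcp_pos: [0.5798, 0.285, 0.168]
eef_rot: [0.001, 1.0, 0.029, -0.003]
force: [1.3, 0.7, -0.2]
width: 0.0851
gripper_force: 0.0
```

>>> {"method": "jog_arm", "body": {
  "rows": "0 0 -50 0 0 0 -1;-40 15 0 0 0 0 -1;-40 15 0 0 0 0 -1;-40 15 0 0 0 0 -1;0 0 0 0 0 0 -1"
}}

```text
t: 37.9
tcp_pos: [0.4625, 0.2332, 0.2212]
eef_rot: [0.0, 1.0, 0.029, -0.0]
force: [0.9, 0.1, -0.1]
width: 0.0855
gripper_force: 0.0
```

```bash
python3 - <<'E'
from h import *
s,r=st();print(s["force"])
c=read_camera("wrist");save(c,"w11");ecc(c,.06,("blue","yellow"));ecc(c,0,("red",));c=read_camera("top");ecc(c,0,("red",))
E
```

```text
t 37.9 tcp [0.4625 0.2332 0.2212] x [ 0.998  0.058 -0.   ] y [ 0.058 -0.998  0.   ] z [-0. -0. -1.] w 0.08554239975005672 q [0.38 0.3  1.74 0.   1.09 1.89]
[ 0.89847739  0.06183832 -0.13113108]
blue hub [0.5752 0.3778] r 0.0152 hubmean [0.5762 0.3774] disc [0.5826 0.3773] r 0.0351 off mm 7.4 deg -4 | mean 6.4 -1
yellow hub [0.5794 0.2863] r 0.014 hubmean [0.5797 0.2861] disc [0.5858 0.2885] r 0.0333 off mm 6.7 deg 20 | mean 6.5 22
red hub [0.4458 0.2405] r 0.0139 hubmean [0.4463 0.2402] disc [0.4486 0.2443] r 0.0334 off mm 4.7 deg 53 | mean 4.7 60
red none
```

>>> {"method": "jog_arm", "body": {
  "rows": "-15.6 -7.4 0 0 0 0 -1;0 0 30 0 0 -9 -1;0 0 30 0 0 -9 -1;0 0 20 0 0 -9 -1;0 0 20 0 0 -9 -1"
}}

```text
t: 38.62
tcp_pos: [0.448, 0.241, 0.1199]
eef_rot: [-0.0, 0.941, 0.339, -0.0]
force: [-0.0, -0.2, -0.3]
width: 0.0855
gripper_force: 0.0
```

>>> {"method": "jog_arm", "body": {
  "rows": "0 0 20 0 0 -9 -1;0 0 20 0 0 -9 -1;0 0 16 0 0 0 -1;0 0 7 0 0 0 -1;0 0 0 0 0 0 -1"
}}

```text
t: 39.25
tcp_pos: [0.4482, 0.2405, 0.0576]
eef_rot: [-0.0, 0.878, 0.479, -0.0]
force: [-0.3, 0.2, -0.2]
width: 0.0855
gripper_force: 0.0
```

>>> {"method": "jog_arm", "body": {
  "rows": "0 0 0 0 0 0 0.5;0 0 0 0 0 0 1;0 0 0 0 0 0 1;0 0 0 0 0 0 1;0 0 0 0 0 0 1"
}}

```text
t: 39.88
tcp_pos: [0.4483, 0.2406, 0.0582]
eef_rot: [-0.0, 0.878, 0.48, 0.0]
force: [-2.4, 1.3, 5.7]
width: 0.0262
gripper_force: 58.5
```

>>> {"method": "jog_arm", "body": {
  "rows": "0 0 0 0 0 0 1;0 0 -30 0 0 0 1;0 0 -50 0 0 0 1;0 0 -30 0 0 0 1;0 0 0 0 0 0 1"
}}

```text
t: 40.5
tcp_pos: [0.4491, 0.2406, 0.1692]
eef_rot: [0.0, 0.877, 0.48, 0.002]
force: [-1.1, -0.1, -4.1]
width: 0.0261
gripper_force: 60.0
```

```bash
python3 - <<'E'
from h import *
s,r=st();print(s["force"],s["gripper_force"])
d=np.array([.5385,-.0135])-s["tcp_pos"][:2];print(r[:2,0]@d,r[:2,1]@d)
E
```

```text
t 40.5 tcp [0.4491 0.2406 0.1692] x [0.54  0.842 0.003] y [ 0.842 -0.54   0.002] z [ 0.003  0.001 -1.   ] w 0.02609195030429015 q [ 0.4   0.35  1.82 -0.    0.96  0.97]
[-1.11390375 -0.13490793 -4.1076419 ] 59.98522996902466
-0.16561230922616563 0.21249185846670798
```

>>> {"method": "jog_arm", "body": {
  "rows": "-27.6 35.4 0 0 0 0 1;-27.6 35.4 0 0 0 0 1;-27.6 35.4 0 0 0 0 1;-27.6 35.4 0 0 0 0 1;-27.6 35.4 0 0 0 0 1"
}}

```text
t: 41.12
tcp_pos: [0.5222, 0.0272, 0.1657]
eef_rot: [-0.001, 0.878, 0.48, -0.001]
force: [0.8, 0.8, -2.6]
width: 0.0259
gripper_force: 60.0
```

>>> {"method": "jog_arm", "body": {
  "rows": "-27.6 35.4 0 0 0 0 1;0 0 0 0 0 10 1;0 0 0 0 0 10 1;0 0 0 0 0 10 1;0 0 0 0 0 10 1"
}}

```text
t: 41.75
tcp_pos: [0.5367, -0.0137, 0.1655]
eef_rot: [-0.0, 0.989, 0.148, -0.002]
force: [-0.1, 0.2, -3.1]
width: 0.0263
gripper_force: 60.1
```

>>> {"method": "jog_arm", "body": {
  "rows": "0 0 0 0 0 10 1;0 0 0 0 0 10 1;0 0 0 0 0 0 1;0 0 10 0 0 0 1;0 0 0 0 0 0 1"
}}

```text
t: 42.38
tcp_pos: [0.5369, -0.0136, 0.1563]
eef_rot: [-0.0, 1.0, -0.022, -0.001]
force: [-0.3, -0.4, -3.6]
width: 0.026
gripper_force: 60.1
```

```bash
python3 - <<'E'
from h import *
s,r=st();print(s["force"],s["gripper_force"])
d=np.array([.5385,-.0135])-s["tcp_pos"][:2];print(r[:2,0]@d,r[:2,1]@d)
c=read_camera("wrist");save(c,"w12");cv2.imwrite("pics/w12s.png",cv2.resize(cv2.imread("pics/w12.png"),(400,300)))
E
```

```text
t 42.375 tcp [ 0.5369 -0.0136  0.1563] x [ 0.999 -0.045 -0.003] y [-0.045 -0.999 -0.   ] z [-0.002  0.    -1.   ] w 0.025998526762978313 q [-0.11  0.42  1.76 -0.    0.97  1.5 ]
[-0.26511997 -0.37355799 -3.56650413] 60.08332014083862
0.0016144310777792845 -0.00020048676788815025
```

View pics/w12s.png

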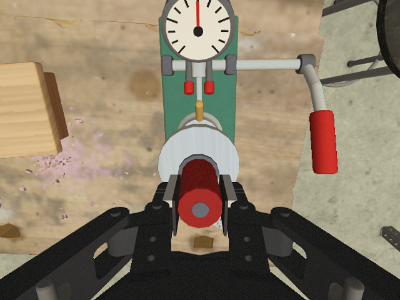

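The red cam is held over the post. The dial, at half-size (198,33), reads 0.

>>> {"method": "jog_arm", "body": {
  "rows": "1 0 25 0 0 0 1;0 0 20 0 0 0 1;0 0 10 0 0 0 1;0 0 5 0 0 0 1;0 0 3 0 0 0 1"
}}

```text
t: 43.05
tcp_pos: [0.5392, -0.0139, 0.0952]
eef_rot: [0.0, 1.0, -0.023, 0.001]
force: [-0.1, -0.1, -2.4]
width: 0.0262
gripper_force: 60.5
```

>>> {"method": "jog_arm", "body": {
  "rows": "0 0 0 0 0 0 1;0 0 0 0 0 0 1;0 0 0 0 0 0 1;0 0 0 0 0 0 1;0 0 0 0 0 0 1"
}}

```text
t: 43.68
tcp_pos: [0.5388, -0.0138, 0.0949]
eef_rot: [0.0, 1.0, -0.023, 0.0]
force: [1.0, -3.0, -4.4]
width: 0.0264
gripper_force: 60.0
```

```bash
python3 -c "
from h import *
s,r=st();print(s['force'],s['gripper_force']);needle()"
```

```text
t 43.675 tcp [ 0.5388 -0.0138  0.0949] x [ 0.999 -0.047  0.   ] y [-0.047 -0.999  0.   ] z [ 0. -0. -1.] w 0.02644301646710778 q [-0.11  0.51  1.79 -0.    0.84  1.51]
[ 0.95972016 -2.99214387 -4.42007762] 59.956852197647095
wrist needle rad 2.42 mm 11.0 boss [ 0.6466 -0.0169  0.0937] npx 305 435 n [-0.57  0.02  0.82]
```

>>> {"method": "jog_arm", "body": {
  "rows": "0 0 0 0 0 10 1;0 0 0 0 0 10 1;0 0 0 0 0 0 1;0 0 0 0 0 0 1;0 0 0 0 0 0 1"
}}

```text
t: 44.35
tcp_pos: [0.5387, -0.0138, 0.0949]
eef_rot: [0.0, 0.981, -0.196, 0.0]
force: [-0.5, -2.4, -1.7]
width: 0.0264
gripper_force: 60.1
```

```bash
python3 -c "
from h import *
s,r=st();needle()"
```

```text
t 44.35 tcp [ 0.5387 -0.0138  0.0949] x [ 0.923 -0.384  0.   ] y [-0.384 -0.923 -0.   ] z [ 0. -0. -1.] w 0.026439766084358534 q [-0.11  0.51  1.79 -0.    0.84  1.85]
wrist needle rad 2.439 mm 11.09 boss [ 0.6467 -0.0165  0.0937] npx 316 415 n [-0.57  0.02  0.82]
```

>>> {"method": "jog_arm", "body": {
  "rows": "0 0 0 0 0 -10 1;0 0 0 0 0 -10 1;0 0 0 0 0 -10 1;0 0 0 0 0 -10 1;0 0 0 0 0 0 1"
}}

```text
t: 45.02
tcp_pos: [0.5389, -0.0138, 0.0948]
eef_rot: [0.0, 0.989, 0.15, 0.0]
force: [2.2, -2.5, -3.5]
width: 0.0261
gripper_force: 60.0
```

```bash
python3 -c "
from h import *
s,r=st();needle()"
```

```text
t 45.025 tcp [ 0.5389 -0.0138  0.0948] x [0.955 0.297 0.001] y [ 0.297 -0.955  0.   ] z [ 0.001  0.    -1.   ] w 0.02611523791437366 q [-0.11  0.51  1.79  0.    0.84  1.16]
wrist needle rad 2.312 mm 10.51 boss [ 0.6466 -0.0172  0.0937] npx 289 410 n [-0.57  0.02  0.82]
```

>>> {"method": "jog_arm", "body": {
  "rows": "1 0 1.5 0 0 8 1;0 0 0 0 0 8 1;0 0 0 0 0 8 1;0 0 0 0 0 7 1;0 0 0 0 0 0 1"
}}

```text
t: 45.7
tcp_pos: [0.5396, -0.0135, 0.0933]
eef_rot: [0.0, 0.993, -0.12, -0.0]
force: [1.0, -3.6, -0.9]
width: 0.0263
gripper_force: 60.0
```

>>> {"method": "jog_arm", "body": {
  "rows": "0 0 0 0 0 0 0.5;0 0 0 0 0 0 -0.3;0 0 0 0 0 0 -1;0 0 0 0 0 0 -1;0 0 0 0 0 0 -1"
}}

```text
t: 46.32
tcp_pos: [0.5396, -0.0134, 0.0933]
eef_rot: [-0.0, 0.993, -0.119, -0.0]
force: [0.1, 0.4, -0.8]
width: 0.0857
gripper_force: 0.0
```

```bash
python3 -c "
from h import *
s,r=st();needle()"
```

```text
t 46.325 tcp [ 0.5396 -0.0134  0.0933] x [ 0.972 -0.236 -0.   ] y [-0.236 -0.972 -0.   ] z [-0.  0. -1.] w 0.0856511346708777 q [-0.11  0.52  1.79  0.    0.83  1.7 ]
wrist needle rad 2.535 mm 11.52 boss [ 0.6467 -0.0166  0.0937] npx 304 435 n [-0.57  0.02  0.82]
```

>>> {"method": "jog_arm", "body": {
  "rows": "0 0 0 0 0 0 0.5;0 0 0 0 0 0 1;0 0 0 0 0 0 1;0 0 0 0 0 0 1;0 0 0 0 0 0 1"
}}

```text
t: 47.0
tcp_pos: [0.5397, -0.0133, 0.0935]
eef_rot: [-0.0, 0.993, -0.119, 0.0]
force: [-0.8, 2.0, 3.9]
width: 0.0263
gripper_force: 58.9
```

```bash
python3 -c "
from h import *
s,r=st();needle()"
```

```text
t 47.0 tcp [ 0.5397 -0.0133  0.0935] x [ 0.972 -0.237  0.   ] y [-0.237 -0.972 -0.   ] z [ 0.  0. -1.] w 0.02626762890664691 q [-0.11  0.52  1.79  0.    0.83  1.7 ]
wrist needle rad 2.515 mm 11.43 boss [ 0.6467 -0.0166  0.0937] npx 304 426 n [-0.57  0.02  0.82]
```

>>> {"method": "jog_arm", "body": {
  "rows": "0 0 0 0 0 10 1;0 0 0 0 0 10 1;0 0 0 0 0 10 1;0 0 0 0 0 0 1;0 0 0 0 0 0 1"
}}

```text
t: 47.68
tcp_pos: [0.5397, -0.0137, 0.0934]
eef_rot: [0.0, 0.929, -0.37, 0.0]
force: [-1.0, -3.1, 4.8]
width: 0.0259
gripper_force: 59.0
```

```bash
python3 -c "
from h import *
s,r=st();needle()"
```

```text
t 47.675 tcp [ 0.5397 -0.0137  0.0934] x [ 0.726 -0.688  0.   ] y [-0.688 -0.726  0.   ] z [ 0. -0. -1.] w 0.025879253861920012 q [-0.11  0.52  1.79 -0.    0.83  2.22]
wrist needle rad 2.363 mm 10.74 boss [ 0.6469 -0.0161  0.0937] npx 316 392 n [-0.57  0.02  0.82]
```

>>> {"method": "jog_arm", "body": {
  "rows": "0 0 0 0 0 -10 1;0 0 0 0 0 -10 1;0 0 0 0 0 -10 1;0 0 0 0 0 -10 1;0 0 0 0 0 -10 1"
}}

```text
t: 48.35
tcp_pos: [0.5394, -0.0139, 0.0934]
eef_rot: [0.0, 0.998, 0.059, -0.0]
force: [-2.9, -4.5, 6.3]
width: 0.0265
gripper_force: 59.1
```

>>> {"method": "jog_arm", "body": {
  "rows": "0 0 0 0 0 -10 1;0 0 0 0 0 0 1;0 0 0 0 0 0 1;0 0 0 0 0 0 1;0 0 0 0 0 0 1"
}}

```text
t: 48.98
tcp_pos: [0.5396, -0.0136, 0.0934]
eef_rot: [0.0, 0.99, 0.143, 0.0]
force: [-1.1, -1.7, 4.4]
width: 0.0262
gripper_force: 59.1
```

```bash
python3 -c "
from h import *
s,r=st();needle()"
```

```text
t 48.975 tcp [ 0.5396 -0.0136  0.0934] x [0.959 0.283 0.   ] y [ 0.283 -0.959  0.   ] z [ 0. -0. -1.] w 0.02621441189098011 q [-0.11  0.52  1.79 -0.    0.83  1.17]
wrist needle rad 2.474 mm 11.24 boss [ 0.6467 -0.017   0.0937] npx 270 424 n [-0.57  0.02  0.82]
```

>>> {"method": "jog_arm", "body": {
  "rows": "0 0 0 0 0 8 1;0 0 0 0 0 8 1;0 0 0 0 0 7 1;0 0 0 0 0 0 1;0 0 0 0 0 0 0.5"
}}

```text
t: 49.65
tcp_pos: [0.5399, -0.0134, 0.0934]
eef_rot: [-0.0, 0.998, -0.057, 0.0]
force: [1.7, -1.2, 5.1]
width: 0.0262
gripper_force: 58.9
```

>>> {"method": "jog_arm", "body": {
  "rows": "0 0 0 0 0 0 -0.3;0 0 0 0 0 0 -1;0 0 0 0 0 0 -1;0 0 0 0 0 0 -1;0 0 0 0 0 0 -1"
}}

```text
t: 50.28
tcp_pos: [0.5396, -0.0135, 0.0933]
eef_rot: [-0.0, 0.998, -0.058, -0.0]
force: [-0.0, 0.6, 0.1]
width: 0.0855
gripper_force: 0.0
```

```bash
python3 -c "
from h import *
s,r=st();needle()"
```

```text
t 50.275 tcp [ 0.5396 -0.0135  0.0933] x [ 0.993 -0.116 -0.   ] y [-0.116 -0.993 -0.   ] z [-0.  0. -1.] w 0.08548697910220622 q [-0.11  0.52  1.79  0.    0.83  1.58]
wrist needle rad 2.455 mm 11.16 boss [ 0.6467 -0.0168  0.0937] npx 315 436 n [-0.57  0.02  0.82]
```

>>> {"method": "jog_arm", "body": {
  "rows": "0 0 -40 0 0 0 -1;0 0 -30 0 0 0 -1;0 0 0 0 0 -10 -1;-2 40 0 0 0 0 0;-2 40 0 0 0 0 1"
}}

```text
t: 50.95
tcp_pos: [0.5403, -0.0943, 0.1635]
eef_rot: [0.0, 1.0, 0.03, 0.0]
force: [0.1, -0.2, 0.8]
width: 0.0518
gripper_force: 0.0
```

>>> {"method": "jog_arm", "body": {
  "rows": "-2 40 0 0 0 0 1;0 0 30 0 0 0 1;0 0 20 0 0 0 1;0 0 8 0 0 0 1;0 0 0 0 0 0 1"
}}

```text
t: 51.58
tcp_pos: [0.5406, -0.1335, 0.1053]
eef_rot: [-0.0, 1.0, 0.029, -0.0]
force: [0.9, -0.7, -0.3]
width: 0.0003
gripper_force: 0.0
```

```bash
python3 -c "
from h import *
s,r=st();print(s['force'])"
```

```text
t 51.575 tcp [ 0.5406 -0.1335  0.1053] x [ 0.998  0.058 -0.   ] y [ 0.058 -0.998 -0.   ] z [-0.  0. -1.] w 0.00032082121911781856 q [-0.33  0.52  1.74  0.    0.88  1.19]
[ 0.92258382 -0.72999109 -0.25174171]
```

```bash
python3 -c "
from h import *
c=read_camera('wrist');ecc(c,.035,('red',))"
```

```text
red hub [ 0.5377 -0.015 ] r 0.0157 hubmean [ 0.5389 -0.0164] disc [ 0.5297 -0.0025] r 0.0492 off mm 14.9 deg 123 | mean 16.6 124
```

>>> {"method": "jog_arm", "body": {
  "rows": "0 0 -26 0 0 0 1;0 0 -26 0 0 0 1;-1 -40 0 0 0 0 1;-1 -40 0 0 0 0 1;-1 -41 0 0 0 0 1"
}}

```text
t: 52.25
tcp_pos: [0.5308, -0.0118, 0.1585]
eef_rot: [0.0, 1.0, 0.029, 0.001]
force: [-0.3, -0.0, 1.0]
width: -0.0002
gripper_force: 0.0
```

```bash
python3 - <<'E'
from h import *
st();needle();c=read_camera('wrist');ecc(c,.035,('red',));save(c,"w13")
c=read_camera('wrist');ecc(c,.035,('red',))
E
```

```text
t 52.25 tcp [ 0.5308 -0.0118  0.1585] x [0.998 0.058 0.002] y [ 0.058 -0.998  0.   ] z [ 0.002 -0.    -1.   ] w -0.000207775481332347 q [-0.11  0.41  1.77  0.    0.96  1.4 ]
wrist needle rad 2.409 mm 10.95 boss [ 0.6463 -0.0147  0.0934] npx 10 66 n [-0.57  0.03  0.82]
red hub [ 0.5381 -0.0119] r 0.0142 hubmean [ 0.5386 -0.012 ] disc [ 0.5425 -0.0128] r 0.0334 off mm 4.4 deg -12 | mean 4.0 -12
red hub [ 0.5381 -0.0121] r 0.0141 hubmean [ 0.5387 -0.0121] disc [ 0.5424 -0.0129] r 0.0334 off mm 4.4 deg -10 | mean 3.9 -12
```

>>> {"method": "jog_arm", "body": {
  "rows": "1 40 0 0 0 0 1;1 40 0 0 0 0 1;1 41 0 0 0 0 1;0 0 26 0 0 0 1;0 0 26 0 0 0 1"
}}

```text
t: 53.02
tcp_pos: [0.5409, -0.1353, 0.1054]
eef_rot: [0.0, 1.0, 0.028, 0.001]
force: [-0.6, -0.1, 0.2]
width: 0.0
gripper_force: 0.0
```

>>> {"method": "jog_arm", "body": {
  "rows": "0 0 9 0 0 0 1;-5 0 10 0 0 0 1;-6 0 9 0 0 0 1;-6 0 9 0 0 0 1;-5 0 7 0 0 0 1"
}}

```text
t: 53.65
tcp_pos: [0.5196, -0.1354, 0.062]
eef_rot: [0.001, 1.0, 0.029, 0.002]
force: [4.2, 0.2, 5.5]
width: 0.0003
gripper_force: 2.7
```

>>> {"method": "jog_arm", "body": {
  "rows": "0 0 2 0 0 0 1;0 0 1 0 0 0 1;0 0 0 0 0 0 1;0 0 0 0 0 0 1;0 0 0 0 0 0 1"
}}

```text
t: 54.28
tcp_pos: [0.519, -0.1354, 0.0601]
eef_rot: [0.0, 1.0, 0.029, 0.0]
force: [-6.1, 0.0, 24.7]
width: 0.0
gripper_force: 12.4
```

>>> {"method": "jog_arm", "body": {
  "rows": "5 0 -10 0 0 0 1;6 0 -10 0 0 0 1;6 0 -10 0 0 0 1;5 0 -20 0 0 0 1;0 0 -50 0 0 0 1"
}}

```text
t: 54.9
tcp_pos: [0.5391, -0.1334, 0.1572]
eef_rot: [-0.001, 1.0, 0.029, -0.003]
force: [0.2, -1.2, -0.6]
width: 0.0002
gripper_force: 0.0
```

>>> {"method": "jog_arm", "body": {
  "rows": "0 0 0 0 0 0 -1;1 -40 0 0 0 0 -1;1 -40 0 0 0 0 -1;1 -40 0 0 0 0 -1;0 0 0 0 0 0 -1"
}}

```text
t: 55.52
tcp_pos: [0.5357, -0.0117, 0.1573]
eef_rot: [-0.0, 1.0, 0.03, -0.001]
force: [-0.4, 0.0, 0.4]
width: 0.0852
gripper_force: 0.0
```

```bash
python3 - <<'E'
from h import *
s,r=st();print(s["force"])
needle()
c=read_camera("wrist");W=cloud(c);ecc(c,.035,("red",))
for b in blob(MASK["red"](hue(c)),60): print(b[1],np.round(np.nanmedian(W[b[0]],0),4))
E
```

```text
t 55.525 tcp [ 0.5357 -0.0117  0.1573] x [ 0.998  0.061 -0.002] y [ 0.061 -0.998 -0.   ] z [-0.002  0.    -1.   ] w 0.0852314246789944 q [-0.11  0.42  1.76 -0.    0.97  1.4 ]
[-0.38400413  0.02098047  0.36075311]
wrist needle rad 2.448 mm 11.13 boss [ 0.6465 -0.0171  0.0936] npx 140 183 n [-0.57  0.02  0.82]
red hub [ 0.5382 -0.0119] r 0.0143 hubmean [ 0.5387 -0.012 ] disc [ 0.5426 -0.0128] r 0.0335 off mm 4.5 deg -12 | mean 4.0 -11
[343  55  20  30 137] [ 0.6375 -0.0245  0.09  ]
[306 126  17  23 331] [ 0.6007 -0.0055  0.0728]
[338 129  17  23 324] [ 0.6001 -0.0251  0.0727]
[ 496  195   40  101 3709] [ 0.5453 -0.1306  0.0926]
[ 294  215   50   70 2420] [ 0.5442 -0.012   0.1179]
```

>>> {"method": "jog_arm", "body": {
  "rows": "2.5 2 30 0 0 0 -1;0 0 22 0 0 0 -1;0 0 11 0 0 0 -1;0 0 0 0 0 0 0.5;0 0 0 0 0 0 1",
  "force": 60
}}

```text
t: 56.25
tcp_pos: [0.5396, -0.0158, 0.096]
eef_rot: [0.0, 1.0, 0.029, 0.001]
force: [0.5, 0.2, -0.2]
width: 0.0517
gripper_force: 0.0
```

>>> {"method": "jog_arm", "body": {
  "rows": "0 0 0 0 0 0 1;0 0 0 0 0 0 1;0 0 0 0 0 0 1;0 0 -20 0 0 0 1;0 0 -40 0 0 0 1"
}}

```text
t: 56.88
tcp_pos: [0.538, -0.0154, 0.1547]
eef_rot: [-0.0, 1.0, 0.029, -0.002]
force: [0.6, 0.0, -2.4]
width: 0.026
gripper_force: 59.6
```

>>> {"method": "jog_arm", "body": {
  "rows": "0 0 -40 0 0 0 1;11.2 -41.3 0 0 0 0 1;11.2 -41.3 0 0 0 0 1;11.2 -41.3 0 0 0 0 1;11.2 -41.3 0 0 0 0 1"
}}

```text
t: 57.5
tcp_pos: [0.5742, 0.1533, 0.1951]
eef_rot: [0.0, 1.0, 0.029, -0.0]
force: [1.1, 0.2, -3.6]
width: 0.0258
gripper_force: 59.7
```

>>> {"method": "jog_arm", "body": {
  "rows": "11.2 -41.3 0 0 0 0 1;0 0 0 0 0 0 1;0 0 0 0 0 0 1;0 0 0 0 0 0 1;0 0 0 0 0 0 1"
}}

```text
t: 58.12
tcp_pos: [0.5832, 0.1932, 0.1954]
eef_rot: [0.0, 1.0, 0.028, 0.0]
force: [0.3, 0.5, -2.4]
width: 0.0259
gripper_force: 60.1
```

```bash
python3 - <<'E'
from h import *
s,r=st();print(s["force"],s["gripper_force"])
c=read_camera("wrist");save(c,"w14");cv2.imwrite("pics/w14s.png",cv2.resize(cv2.imread("pics/w14.png"),(400,300)))
E
```

```text
t 58.125 tcp [0.5832 0.1932 0.1954] x [0.998 0.057 0.   ] y [ 0.057 -0.998  0.   ] z [ 0. -0. -1.] w 0.0258689783371991 q [ 0.24  0.5   1.51 -0.    1.13  1.76]
[ 0.25261362  0.46035526 -2.43018309] 60.13754725456238
```

View pics/w14s.png

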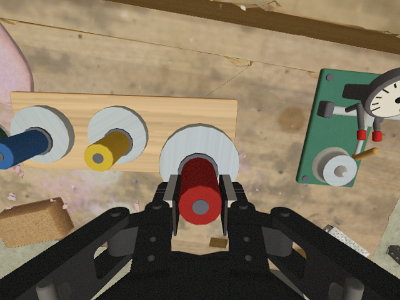

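The red cam is over the right end of the trestle at half-size (198,165). Blue and yellow stand upright at (45,140) and (115,135).

>>> {"method": "jog_arm", "body": {
  "rows": "0 0 35 0 0 0 1;0 0 25 0 0 0 1;0 0 11 0 0 0 1;0 0 3.5 0 0 0 1;0 0 0.5 0 0 0 1"
}}

```text
t: 58.8
tcp_pos: [0.5838, 0.194, 0.1213]
eef_rot: [-0.0, 1.0, 0.029, 0.001]
force: [0.6, -0.0, -1.0]
width: 0.0262
gripper_force: 59.9
```

>>> {"method": "jog_arm", "body": {
  "rows": "0 0 0 0 0 0 0.5;0 0 0 0 0 0 -0.3;0 0 0 0 0 0 -1;0 0 0 0 0 0 -1;0 0 -50 0 0 0 -1"
}}

```text
t: 59.42
tcp_pos: [0.5814, 0.1934, 0.1678]
eef_rot: [0.001, 1.0, 0.029, -0.003]
force: [-0.1, 0.0, -0.5]
width: 0.0855
gripper_force: 0.0
```

>>> {"method": "jog_arm", "body": {
  "rows": "0 0 -50 0 0 0 -1;-40 0 -10 0 0 0 -1;-40 0 -10 0 0 0 -1;-40 0 -10 0 0 0 -1;0 0 0 0 0 0 -1"
}}

```text
t: 60.05
tcp_pos: [0.462, 0.1871, 0.2514]
eef_rot: [-0.0, 1.0, 0.029, 0.001]
force: [0.1, 0.6, 0.3]
width: 0.0856
gripper_force: 0.0
```

```bash
python3 - <<'E'
from h import *
s,r=st();print(s["force"])
c=read_camera("wrist");save(c,"w15");ecc(c,.06)
E
```

```text
t 60.05 tcp [0.462  0.1871 0.2514] x [0.998 0.059 0.001] y [ 0.059 -0.998 -0.   ] z [ 0.001  0.    -1.   ] w 0.08556543292180303 q [0.29 0.23 1.76 0.   1.15 1.8 ]
[0.06306179 0.62391785 0.32918532]
blue hub [0.5766 0.3768] r 0.0155 hubmean [0.5762 0.3768] disc [0.5801 0.3816] r 0.0384 off mm 5.9 deg 53 | mean 6.2 50
red hub [0.5804 0.1965] r 0.0139 hubmean [0.5804 0.1965] disc [0.5854 0.1959] r 0.0333 off mm 5.0 deg -7 | mean 5.1 -7
yellow hub [0.5796 0.2856] r 0.0147 hubmean [0.5795 0.2853] disc [0.5862 0.2881] r 0.0337 off mm 7.1 deg 21 | mean 7.2 22
```

View pics/w15.png

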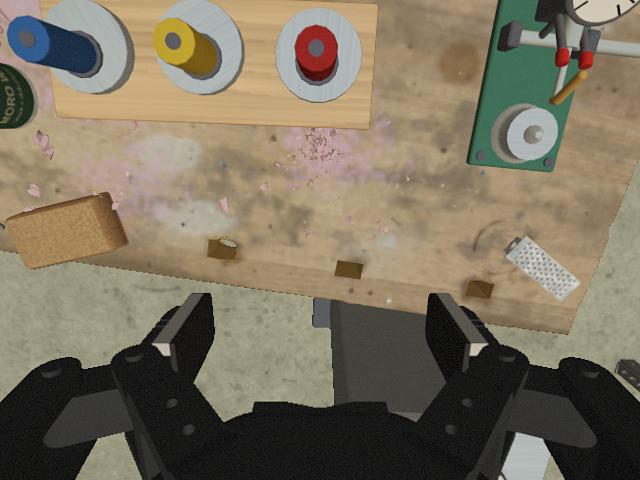

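All three cams stand upright on the trestle, with hubs at (35,40), (180,45) and (316,50). The post is empty and the gripper is clear.

```bash
python3 -c "
from rig import sign_off
print(sign_off())"
```

```text
the job is handed in; nothing more can be done
None
```

I stamped the blue, yellow and red cams in that order, each at the high spot found from the dial, stood all three upright on the trestle, and handed the job in; the sign-off returned no verdict, and the yellow press had the least margin (about 10 N at the stop, against about 25 N for the other two).

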